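# Bring the wheel's valve to the top on the run-out stand

## Robot

A 7-joint arm with a two-finger parallel gripper is mounted at the origin on a cart in front of the work surface, level with it; the furniture and walls round the work are solid. World frame = base frame: x ahead of the robot, y to its left, z up, the work surface at z = 0. Lengths are in mm, angles in rad, forces in N, time in s.
With the tool pointing down it reaches from about 400 to 925 mm from the base axis. Payload 4.1 kg.
Tool frame: the origin (TCP) lies at the very end of the fingers, on their centre line; the grasp point (between the pads) lies 19 mm behind it (robot.grip_point_offset is the distance from the TCP to the grasp point, in mm); z points along the fingers, x is the direction in which the jaws open and shut, and the axes are right-handed (so a half turn about z gives the same grasp; the last joint's range is limited). The gripper opens to 85 mm and grips with 20 to 120 N. Pads are 22 mm wide; open, the fingers measure 114 mm over their backs; the gripper's body (76 mm by 85 mm) begins 54 mm behind the grasp point. The pads swing forward as they close: fully open they stand 13 mm farther back than shut.
Start: joints at [-1.284, 0.398, 0.045, 1.537, -0.019, 1.207, -0.051], TCP at [244.578, 602.269, 211.147] pointing down, gripper open.
Joint ranges: [-2.82, 2.82], [-0.49, 2.23], [-1.37, 1.46], [0, 2.46], [-1.36, 4.5], [0.23, 2], [-2.94, 2.94]. Speed limits (rad/s): [2.57, 2.57, 3.14, 3.14, 3.14, 3.14, 3.14].

## Interface

Orientations are given as a unit quaternion [x, y, z, w].
In Python, from workcell import state, camera, camera_info, robot, nets gives the robot as it stands.
- The arm moves only by the tool jog_arm, never from a script. Its argument "plan" is a list of rows, each a list of 7 numbers: the opening, from -1 (shut) to 1 (fully open), so that 0 is half open, then the shift along the tool's x, y, z in mm, then the turn, a rotation vector about the tool's x, y, z in rad. A call has 1 to 20 rows; each row shifts and turns the commanded pose from where the row before left it, along the tool's axes as they then stand; what a row does not reach is not made up. A row lasts 1/12 s, in which the tool goes at most 41.7 mm and 7.16 degrees, less where a joint would pass 70% of its speed; a pose out of reach is approached as far as the arm can. A call with a gripper value outside its range is refused whole. The fingers move at their own pace and stop on an object; "squeeze" is the grip in N (left out, the last holds). Time passes only in rows, so rows that do not move let the fingers close. It gives the time, the measured TCP pose, the force and the opening at its end, in the units of the state.
- state(): the state, without advancing time (a new reading comes with each control period).
- camera(name): name is "side" or "top"; returns the picture (400x640x3 uint8, red, green, blue); there is no depth.
- camera_info(name): a dict with "fx", "fy", "cx", "cy" (pixels), "T" (4x4, takes a point from camera to world coordinates). Camera axes: x right, y down, z forward; pixel columns grow to the right and rows downward; lengths in mm; the calibration is good to about 2 mm. A picture is of the moment at which its call begins. camera_info takes no time and is no camera call.
- robot.sign_off(): hands the job in, once; it reports no verdict.
Trained networks look in the newest picture that a camera, given by its name, has taken for a name from the list of things; names that differ only in an ending like _2 or _b are one class to them, and where a whole thing is asked for, a point or a joint stands for the part that bears it (a point fixed in the world has none). Each returns a list of dicts, best first, with "confidence" (0 to 1); they miss things now and then, are a little off and sometimes report something else, mostly with a low value. They report only what shows in the picture. A call takes as long as a camera call.
- nets.trace(thing, camera): "region" (400x640 bool, what is visible of it) and "pixel" ([column, row] in pixels, amid what is visible of it).
The state is a dict: "time": time; "q": joint angles; "joint_velocities": joint speeds; "effort": joint torques, N m; "tool_pos": TCP position; "tool_rot": TCP orientation; "wrist_force": force on the tool from outside, world axes, zero at the start; "wrist_torque": the same for the moment, N m; "opening": opening from 0.0 (shut) to 1.0 (fully open).
Only numpy, scipy, OpenCV 4.12 (cv2) and the standard library are available. Lean on these libraries where they do the work, as an engineer would, in place of code of your own. Each camera call takes 0.05 s, during which the arm holds its last target.

## Task

The trolley wheel on the run-out stand is to be checked starting from its valve. With the fingertips, push the wheel round by its spokes, one after another, until the valve is at the top of the wheel, straight above the axle and under the stand's pointer, and leave the wheel at rest there. Touch neither the cleaned tyre nor its valve, and shift neither the stand nor the V-block, gauge block and hex key beside it.

Things in the scene. Friction and masses are not known exactly. Their poses are not given: they have to be found in the camera images.
- stand: grey steel run-out stand, 5 kg, loose on rubber feet, carrying the wheel upright. Origin: on the surface, straight below the wheel's centre. Its x runs along the axle, away from the robot (-x: the open front of the wheel), y left, z up. Base plate x -75 to +105 mm, y +-80 mm, 16 mm high. Upright 44 mm wide behind the wheel, x +52 to +76 mm, 300 mm high
- pointer (a point): tip of the stand's steel pointer, straight above the wheel's centre, 273 mm above the surface, 8 mm above the tread. It hangs from a 10 mm bar that reaches over the wheel from the upright, 300 to 310 mm above the surface, from 15 mm in front of the wheel's middle plane to behind it
- hub (a point): centre of the wheel on the axle, fixed to the stand, 150 mm above the surface. The wheel stands in the stand's plane x = 0, outside diameter 230 mm. The round hub has 20 mm radius and reaches 46 mm to the front of this point (the axle nut, 9 mm radius, to 60 mm)
- wheel (a joint): wheel angle in rad: the angle of the valve clockwise from the top as seen from the robot; 0 or 2 pi: valve straight up. Starts between 1.9 and 4.38 (valve in the lower half); turns freely either way past a full turn. The bearing is a little stiff: about 2 N at the middle of a spoke turns it, it stays where it is left and coasts on only if pushed fast
- spoke (a point): middle of the spoke next clockwise to the valve, 55 mm from the axis. Five straight aluminium spokes, 14 mm wide, 13 mm deep front to back, at 36, 108, 180, 252 and 324 deg clockwise from the valve; open between them. They are dished forward: front faces 44 mm before the wheel's middle plane at 20 mm from the axis, 30 mm at 55 mm, 18 mm at 84 mm
- tyre: black tyre with the valve, turning with the wheel (origin at the wheel's centre, z axis towards the valve). Tyre from 83 to 115 mm radius, 15.5 mm to the front and back of the middle plane, on an aluminium rim of 80 mm inner radius, 26 mm wide. Not to be touched
- valve (a point): middle of the valve stem, 60 mm from the wheel's axis, in the middle plane. The valve is a straight stem, 12 mm thick, standing inward from the rim midway between two spokes, from 80 to 46 mm radius, with a black cap at its inner end. Not to be touched
- v_block: steel V-block, 33x40x34 mm, loose on the surface to the left of the stand; origin at the middle of its underside
- gauge_block: steel gauge block standing upright, 35x9x50 mm, loose to the right of the stand; origin at the middle of its underside
- hex_key: black hex key, 33x82x5 mm, lying loose in front of the stand

How it is judged (in metres and radians):
At the end, for the whole second after the job is handed in: the valve is straight above the axle within 0.1 rad (about 6 degrees), the wheel at rest, the stand upright and within 15 mm of where it stood (angle between tyre's own z axis and vertical below 0.1 rad and z of valve in the frame of stand above 0.19 m and velocity of joint wheel between -0.03 and 0.03 rad/s and distance of stand from where it was at the start of the episode below 0.015 m and angle between stand's own z axis and vertical below 0.05 rad); the robot touches nothing.
It fails at once if the robot touches the tyre or its valve (more than 1 N) (contact force between any of the fingers, the arm and tyre above 1 N).
It fails at once if the stand is shifted or lifted by more than 15 mm (distance of stand from where it was at the start of the episode above 0.015 m).
It fails at once if the V-block, the gauge block or the hex key is shifted, lifted or knocked over (distance of any of v_block, gauge_block, hex_key from where it was at the start of the episode above 0.015 m or angle between any of gauge_block, v_block's own z axis and vertical above 0.3 rad).
It also fails if it takes over 61 s, if anything falls off the work surface, if the arm or the gripper's body presses on something with over 40 N, if the wrist force passes 120 N, or if a joint passes its speed limit or range.

## Working session

There is one attempt and no reset: what is moved stays moved. The work goes in short steps, Python scripts to look and compute and a tool call to move; the robot and the scene stay as the last step left them, time stands still between calls to the robot, and variables do not carry over. Pictures are saved under pics/ and viewed, and the job is handed in when it is done.

Besides the shell and the picture viewer there is one more tool, called after "Request:" as name(argument=value, ...) on one line, values as JSON. jog_arm: Moves the arm, as the interface text tells. Its arguments: {"type":"object","properties":{"plan":{"type":"array","items":{"type":"array","items":{"type":"number"}}},"squeeze":{"type":"number"}},"required":["plan"]}

```bash
ls; mkdir -p pics; python3 - <<'E'
from workcell import state, camera, camera_info, robot, nets
import cv2,numpy as np
s=state();print(s)
for n in("side","top"):
    im=camera(n);cv2.imwrite(f"pics/{n}0.png",im[:,:,::-1]);i=camera_info(n);print(n,i)
E
```

```text
pics
{'time': 0.0, 'q': array([-1.28396503,  0.39919962,  0.04503595,  1.53788276, -0.01869056,
        1.20687182, -0.05071892]), 'joint_velocities': array([ 5.63050165e-04,  9.48491731e-05, -7.28907572e-04,  6.74776578e-04,
       -1.84641236e-03, -8.77495389e-04, -9.75373216e-04]), 'effort': array([-1.15191775e-03, -4.75121570e+01,  1.36390831e+00, -2.54226995e+01,
        1.14907039e-02,  9.23493993e-03,  1.23067977e-05]), 'tool_pos': array([244.34985313, 601.6041928 , 210.05737866]), 'tool_rot': array([ 8.29530149e-01,  5.58461092e-01, -7.62173223e-04,  6.00202710e-04]), 'wrist_force': array([ 0.0810622 , -0.44551799,  0.97664659]), 'wrist_torque': array([0.04342573, 0.01793379, 0.04048342]), 'opening': 1.0015004924402917}
side {'fx': 497.7385040399474, 'fy': 497.7385040399474, 'cx': 319.3295376189747, 'cy': 202.22654970718935, 'T': array([[ 8.97122605e-01, -1.83193639e-01,  4.02008859e-01,
         1.43450326e+02],
       [-4.41594124e-01, -3.98363272e-01,  8.03928687e-01,
        -8.20960264e+02],
       [ 1.28709428e-02, -8.98747347e-01, -4.38277930e-01,
         6.40615459e+02],
       [ 0.00000000e+00,  0.00000000e+00,  0.00000000e+00,
         1.00000000e+00]])}
top {'fx': 478.7328052934649, 'fy': 478.7328052934649, 'cx': 316.5295282751205, 'cy': 195.42387067203632, 'T': array([[ 1.48396756e-02, -9.83713241e-01,  1.79131358e-01,
         3.46251283e+02],
       [-9.99665636e-01, -1.83903446e-02, -1.81772293e-02,
         3.56591852e+01],
       [ 2.11754686e-02, -1.78801719e-01, -9.83657229e-01,
         1.28417351e+03],
       [ 0.00000000e+00,  0.00000000e+00,  0.00000000e+00,
         1.00000000e+00]])}
```

View pics/side0.png

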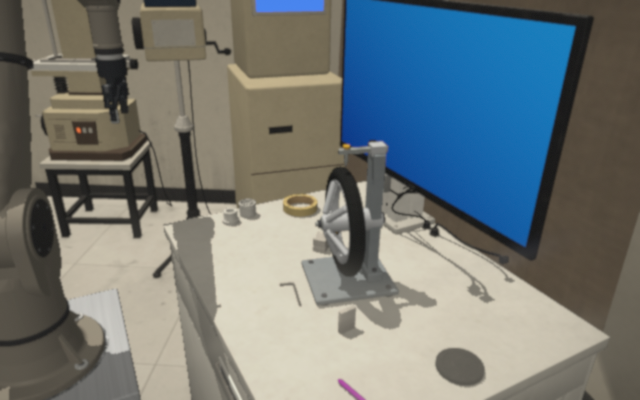

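View pics/top0.png

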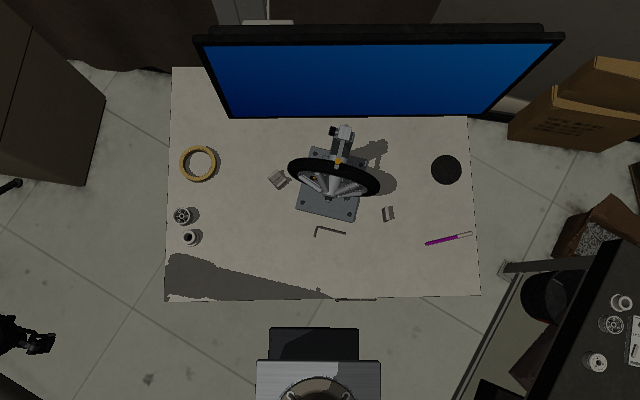

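```bash
python3 - <<'E'
from workcell import state, camera, camera_info, robot, nets
for n in("side","top"):
  for t in ["hub","pointer","valve","spoke","tyre","stand","v_block","gauge_block","hex_key"]:
    try:
      for d in nets.trace(t,n)[:3]: print(n,t,round(d["confidence"],2),d["pixel"],d["region"].sum())
    except Exception as e: print(n,t,e)
print(state()["time"])
E
```

```text
side hub 0.7 [356.8, 235.0] 9275
side pointer 0.82 [350.8, 240.2] 8765
side valve 0.59 [349.0, 219.3] 1933
side spoke 0.63 [344.1, 219.5] 3719
side spoke 0.58 [350.4, 219.3] 1971
side tyre 0.92 [350.6, 218.8] 1981
side tyre 0.4 [343.1, 221.6] 3678
side stand 0.92 [349.9, 236.7] 8857
side v_block 0.79 [323.0, 242.7] 251
side gauge_block 0.81 [348.7, 321.9] 413
side hex_key 0.44 [285.5, 284.6] 3
side hex_key 0.18 [351.2, 220.9] 2074
top hub 0.87 [335.9, 180.6] 5183
top pointer 0.85 [334.1, 179.7] 5086
top valve 0.96 [335.8, 169.0] 1283
top valve 0.37 [320.3, 227.3] 94
top spoke 0.56 [333.2, 177.4] 2642
top tyre 0.91 [329.9, 171.0] 1421
top stand 0.77 [333.2, 180.2] 5154
top v_block 0.62 [274.9, 175.5] 215
top gauge_block 0.44 [384.1, 216.6] 90
1.0
```

```bash
python3 - <<'E'
import cv2,numpy as np
a=cv2.imread("pics/side0.png")[130:310,270:430];b=cv2.imread("pics/top0.png")[110:240,255:405]
cv2.imwrite("pics/side0z.png",cv2.resize(a,None,fx=3.3,fy=3.3,interpolation=cv2.INTER_CUBIC))
cv2.imwrite("pics/top0z.png",cv2.resize(b,None,fx=4,fy=4,interpolation=cv2.INTER_CUBIC))
E
```

```text
(no output)
```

View pics/side0z.png

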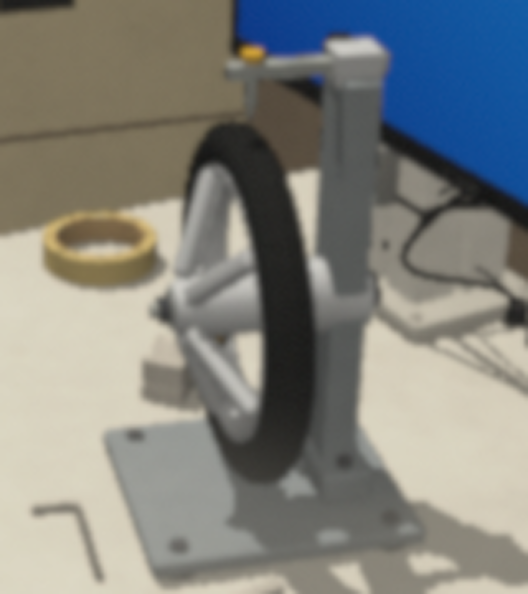

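View pics/top0z.png

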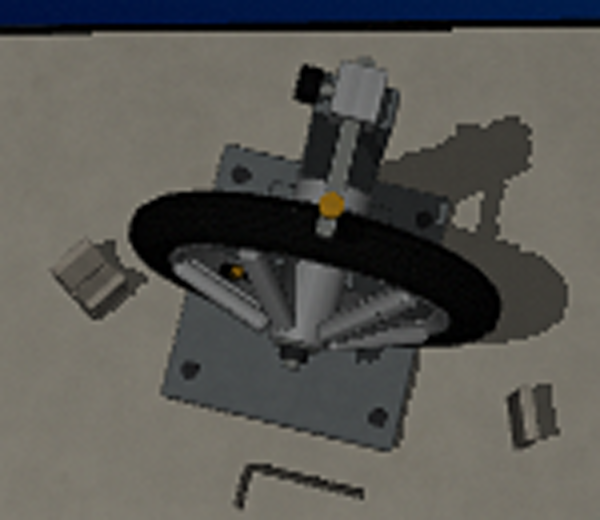

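```bash
cat > h.py <<'E'
import numpy as np,cv2
from workcell import camera_info
from scipy.optimize import least_squares
CI={n:camera_info(n) for n in("side","top")}
def proj(n,P):
    c=CI[n];T=c["T"];P=np.atleast_2d(P);q=(P-T[:3,3])@T[:3,:3]
    return np.c_[c["fx"]*q[:,0]/q[:,2]+c["cx"],c["fy"]*q[:,1]/q[:,2]+c["cy"]]
def S(p,L):  # stand->world
    L=np.atleast_2d(L).astype(float);c,s=np.cos(p[2]),np.sin(p[2])
    return np.c_[p[0]+c*L[:,0]-s*L[:,1],p[1]+s*L[:,0]+c*L[:,1],L[:,2]]
def W(p,r,th,x): # point on wheel at radius r, angle th clockwise from top seen from robot
    r,th,x=np.broadcast_arrays(r,th,x)
    return S(p,np.c_[np.ravel(x),np.ravel(-r*np.sin(th)),150+np.ravel(r*np.cos(th))])
def overlay(n,im,p,a,crop,k):
    x0,y0,x1,y1=crop
    o=cv2.resize(im[y0:y1,x0:x1],None,fx=k,fy=k,interpolation=cv2.INTER_CUBIC)
    f=lambda P:np.round((proj(n,P)-[x0,y0])*k+k/2).astype(int)
    pl=lambda P,c,cl=False:cv2.polylines(o,[f(P)],cl,c,1,cv2.LINE_AA)
    t=np.linspace(0,2*np.pi,90)
    pl(S(p,[[-75,80,16],[-75,-80,16],[105,-80,16],[105,80,16]]),(0,255,255),True)
    pl(W(p,115,t,-0),(0,0,255));pl(W(p,83,t,-15.5),(0,0,255));pl(W(p,9,t,-60),(255,0,255))
    for d in (36,108,180,252,324):
        A=a+np.radians(d);pl(W(p,np.array([20,55,84]),A,np.array([-44,-30,-18])),(0,255,0))
    pl(W(p,np.array([46,80]),a,0),(255,0,0))
    pl(S(p,[[0,0,273],[0,0,300]]),(255,255,0))
    return o
E
cat > fit.py <<'E'
from h import *
t=lambda u:np.array(u)/4+[255,110]-.5
s=lambda u:np.array(u)/3.3+[270,130]-.5
obs=[("top",[-75,80,16],t([163,393])),("top",[-75,-80,16],t([392,448])),("top",[105,80,16],t([227,147])),
("side",[-75,80,16],s([107,435])),("side",[-75,-80,16],s([155,563])),("side",[105,-80,16],s([425,537])),
("top",[-60,0,150],t([291,355])),("side",[-60,0,150],s([155,311]))]
def r(p):return np.ravel([proj(n,S(p,L))[0]-o for n,L,o in obs])
R=least_squares(r,[600,0,-.2]);print(R.x,R.fun.reshape(-1,2).round(1))
np.save("p.npy",R.x)
import sys
a=float(sys.argv[1])
cv2.imwrite("pics/s_%s.png"%sys.argv[1],overlay("side",cv2.imread("pics/side0.png"),R.x,a,(270,130,430,310),3.3))
cv2.imwrite("pics/t_%s.png"%sys.argv[1],overlay("top",cv2.imread("pics/top0.png"),R.x,a,(255,110,405,240),5))
E
python3 fit.py 4.3
```

```text
[ 5.99026897e+02 -2.53683220e+01 -2.36019345e-01] [[-0.4 -0.8]
 [ 0.3  0.3]
 [ 0.4 -2. ]
 [-0.5 -1.6]
 [-0.2  1.4]
 [ 1.5 -1.4]
 [ 0.   2.3]
 [-0.8  0.6]]
```

```bash
ls pics
```

```text
s_4.3.png
side0.png
side0z.png
t_4.3.png
top0.png
top0z.png
```

View pics/t_4.3.png

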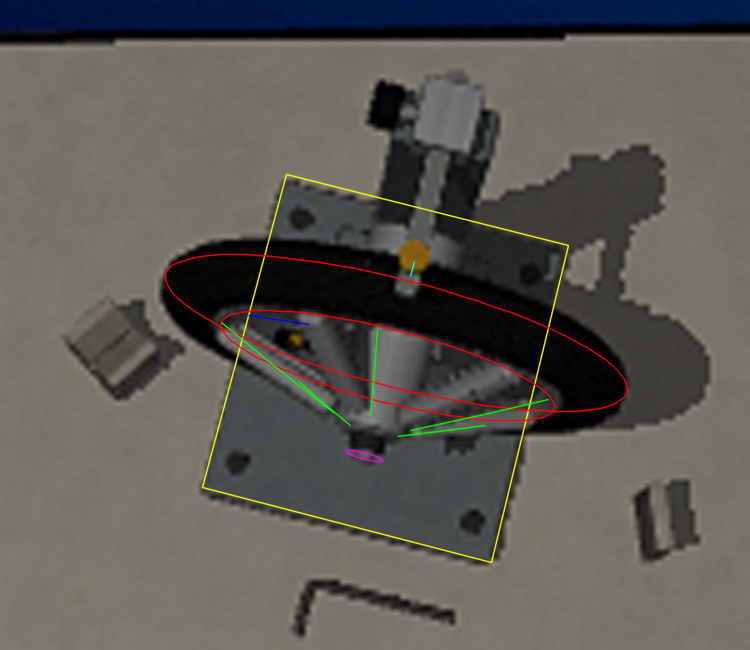

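View pics/s_4.3.png

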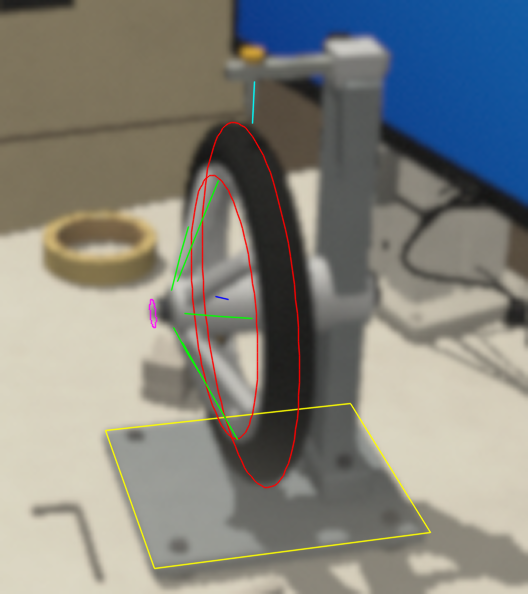

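```bash
python3 - <<'E'
from h import *
p=np.load("p.npy");s=cv2.imread("pics/side0.png");t=cv2.imread("pics/top0.png")
s=cv2.convertScaleAbs(s,alpha=1.0);t=cv2.convertScaleAbs(t,alpha=1.7)
rows=[]
for n,im,c,k in(("side",s,(310,160,370,280),3),("top",t,(285,150,385,210),2.6)):
    rows.append([overlay(n,im,p,np.radians(d),c,k) for d in range(180,252,12)])
o1=np.vstack([np.hstack(rows[1][i:i+3]) for i in(0,3)]);o2=np.hstack(rows[0])
cv2.imwrite("pics/cst.png",o1);cv2.imwrite("pics/css.png",cv2.resize(o2,None,fx=.73,fy=.73))
cv2.imwrite("pics/tz1.png",cv2.resize(t[150:215,285:385],None,fx=8,fy=8,interpolation=cv2.INTER_CUBIC))
E
```

```text
(no output)
```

View pics/cst.png

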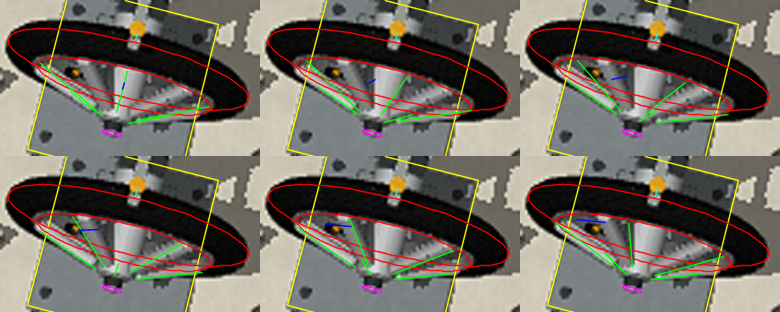

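View pics/css.png

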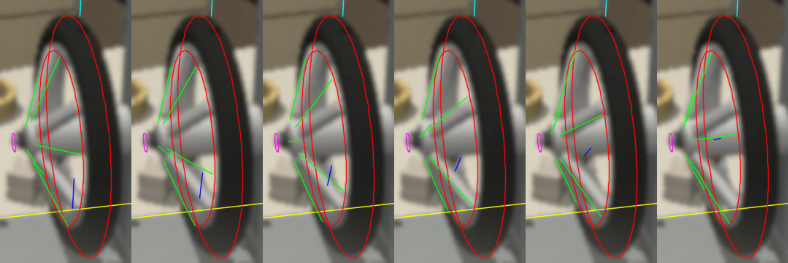

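View pics/tz1.png

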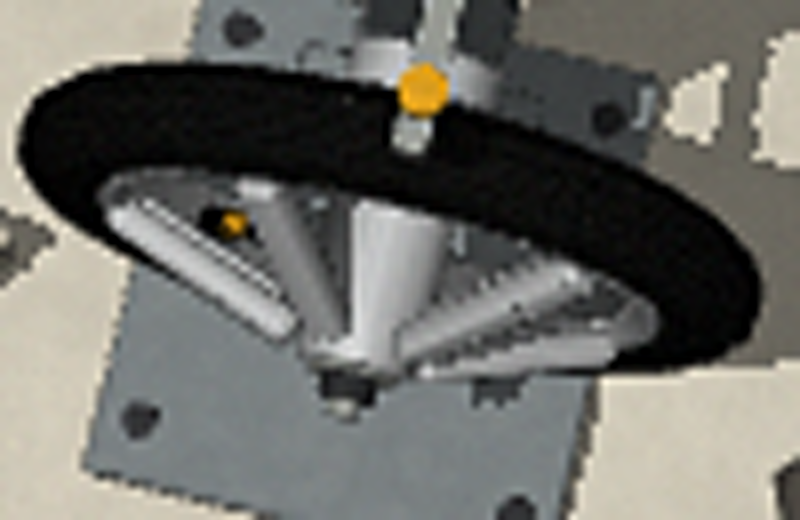

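```bash
python3 - <<'E'
from h import *
p=np.load("p.npy")
for d in(150,156,220,224,228,232): print(d,((proj("top",W(p,np.array([46,60,80]),np.radians(d),0))-[285,150])*8+4).round(0).tolist(),((proj("side",W(p,np.array([46,60,80]),np.radians(d),0))-[270,130])*3.3).round(0).tolist())
E
```

```text
150 [[455.0, 266.0], [473.0, 279.0], [499.0, 297.0]] [[251.0, 375.0], [253.0, 397.0], [257.0, 429.0]]
156 [[441.0, 264.0], [455.0, 276.0], [476.0, 294.0]] [[249.0, 375.0], [251.0, 397.0], [253.0, 428.0]]
220 [[293.0, 221.0], [264.0, 221.0], [224.0, 222.0]] [[230.0, 329.0], [226.0, 337.0], [220.0, 347.0]]
224 [[285.0, 218.0], [255.0, 217.0], [211.0, 216.0]] [[229.0, 324.0], [225.0, 331.0], [219.0, 339.0]]
228 [[279.0, 214.0], [246.0, 213.0], [200.0, 210.0]] [[228.0, 320.0], [224.0, 325.0], [218.0, 331.0]]
232 [[272.0, 211.0], [238.0, 208.0], [189.0, 204.0]] [[228.0, 315.0], [223.0, 318.0], [217.0, 323.0]]
```

```bash
python3 - <<'E'
from workcell import state, robot
print([x for x in dir(robot) if x[0]!='_'], robot.grip_point_offset)
E
```

```text
['PlanningError', 'grip_point_offset', 'sign_off'] 18.700000000000003
```

Request:
jog_arm(plan=[[-1,0,-30,0,0,0,0],[-1,0,-35,-5,0,0,0],[-1,0,-35,-10,0,0,0],[-1,0,-35,-10,0,0,0],[-1,0,-35,-10,0,0,0],[-1,0,-35,-10,0,0,0]])

```text
time: 1.5
tool_pos: [53.1, 679.8, 256.8]
tool_rot: [0.83, 0.558, 0.0, -0.0]
wrist_force: [0.4, 0.8, 0.1]
opening: 0.146
```

```bash
python3 - <<'E'
from workcell import state
from scipy.spatial.transform import Rotation as R
s=state();print(s['time'],s['q'].round(3),s['tool_pos'],R.from_quat(s['tool_rot']).as_matrix().round(3))
E
```

```text
1.5 [-1.543  0.43  -0.018  1.388  0.008  1.323 -0.377] [ 53.07674897 679.79479896 256.75572605] [[ 0.376  0.926  0.   ]
 [ 0.926 -0.376  0.   ]
 [ 0.    -0.    -1.   ]]
```

```bash
cat > m.py <<'E'
import numpy as np
from scipy.spatial.transform import Rotation as R
def rows(R0,steps,op=-1):
    "steps: list of (dworld xyz, rotvec tool)"
    out=[];M=R0
    for d,r in steps:
        t=M.T@np.array(d,float); out.append([op]+[round(float(v),1)+0.0 for v in t]+[round(float(v),3) for v in r])
        M=M@R.from_rotvec(r).as_matrix()
    return out,M
E
python3 - <<'E'
from m import *
from workcell import state
s=state();M=R.from_quat(s['tool_rot']).as_matrix()
st=[((377/11,-250/11,0),(0,0,.12))]*10+[((30,-40,0),(0,0,.12))]*2
st+=[((0,-40,6),(0,0,0))]*8
r,M=rows(M,st);print(r);print(M.round(3), s['tool_pos']+sum(np.array(a[0]) for a in st))
E
```

```text
[[-1, -8.2, 40.3, 0.0, 0.0, 0.0, 0.12], [-1, -3.3, 41.0, 0.0, 0.0, 0.0, 0.12], [-1, 1.7, 41.1, 0.0, 0.0, 0.0, 0.12], [-1, 6.6, 40.6, 0.0, 0.0, 0.0, 0.12], [-1, 11.4, 39.5, 0.0, 0.0, 0.0, 0.12], [-1, 16.0, 37.9, 0.0, 0.0, 0.0, 0.12], [-1, 20.4, 35.7, 0.0, 0.0, 0.0, 0.12], [-1, 24.6, 33.0, 0.0, 0.0, 0.0, 0.12], [-1, 28.3, 29.8, 0.0, 0.0, 0.0, 0.12], [-1, 31.7, 26.2, 0.0, 0.0, 0.0, 0.12], [-1, 30.6, 39.5, 0.0, 0.0, 0.0, 0.12], [-1, 35.1, 35.6, 0.0, 0.0, 0.0, 0.12], [-1, 10.1, 38.7, -6.0, 0.0, 0.0, 0.0], [-1, 10.1, 38.7, -6.0, 0.0, 0.0, 0.0], [-1, 10.1, 38.7, -6.0, 0.0, 0.0, 0.0], [-1, 10.1, 38.7, -6.0, 0.0, 0.0, 0.0], [-1, 10.1, 38.7, -6.0, 0.0, 0.0, 0.0], [-1, 10.1, 38.7, -6.0, 0.0, 0.0, 0.0], [-1, 10.1, 38.7, -6.0, 0.0, 0.0, 0.0], [-1, 10.1, 38.7, -6.0, 0.0, 0.0, 0.0]]
[[ 0.968 -0.252  0.   ]
 [-0.252 -0.968  0.   ]
 [ 0.    -0.    -1.   ]] [455.8040217   52.52207169 304.75572605]
```

Request:
jog_arm(plan=[[-1,-8,40,0,0,0,0.12],[-1,-3,40,0,0,0,0.12],[-1,2,40,0,0,0,0.12],[-1,7,39,0,0,0,0.12],[-1,11,39,0,0,0,0.12],[-1,16,37,0,0,0,0.12],[-1,20,35,0,0,0,0.12],[-1,25,33,0,0,0,0.12],[-1,28,30,0,0,0,0.12],[-1,32,26,0,0,0,0.12],[-1,25,33,0,0,0,0.12],[-1,29,29,0,0,0,0.12],[-1,10,39,-6,0,0,0],[-1,10,39,-6,0,0,0],[-1,10,39,-6,0,0,0],[-1,10,39,-6,0,0,0],[-1,10,39,-6,0,0,0],[-1,10,39,-6,0,0,0],[-1,10,39,-6,0,0,0],[-1,0,0,0,0,0,0]])

```text
time: 3.17
tool_pos: [442.8, 99.6, 299.8]
tool_rot: [0.991, -0.134, 0.001, -0.0]
wrist_force: [-0.2, -0.6, 1.0]
opening: 0.001
```

```bash
python3 - <<'E'
from workcell import state
from scipy.spatial.transform import Rotation as R
s=state();print(s['time'],s['q'].round(3),s['tool_pos'],R.from_quat(s['tool_rot']).as_matrix().round(3))
E
```

```text
3.1667 [-0.924 -0.042  0.592  1.86   0.025  1.313 -0.607] [442.7599081   99.60730901 299.84137432] [[ 0.964 -0.265  0.003]
 [-0.265 -0.964 -0.   ]
 [ 0.003 -0.001 -1.   ]]
```

```bash
python3 - <<'E'
from m import *
from workcell import state
s=state();M=R.from_quat(s['tool_rot']).as_matrix()
st=[((9,-11,-1),(0,.11,0))]*9
r,M=rows(M,st);print(r);print(M.round(3), s['tool_pos']+sum(np.array(a[0]) for a in st))
E
```

```text
[[-1, 11.6, 8.2, 1.0, 0.0, 0.11, 0.0], [-1, 11.4, 8.2, 2.3, 0.0, 0.11, 0.0], [-1, 11.1, 8.2, 3.5, 0.0, 0.11, 0.0], [-1, 10.6, 8.2, 4.7, 0.0, 0.11, 0.0], [-1, 10.0, 8.2, 5.9, 0.0, 0.11, 0.0], [-1, 9.3, 8.2, 6.9, 0.0, 0.11, 0.0], [-1, 8.5, 8.2, 7.9, 0.0, 0.11, 0.0], [-1, 7.6, 8.2, 8.8, 0.0, 0.11, 0.0], [-1, 6.6, 8.2, 9.6, 0.0, 0.11, 0.0]]
[[ 0.527 -0.265  0.808]
 [-0.145 -0.964 -0.221]
 [ 0.837 -0.001 -0.547]] [523.7599081    0.60730901 290.84137432]
```

Request:
jog_arm(plan=[[-1,11.6,8,1,0,0.11,0],[-1,11.4,8,2,0,0.11,0],[-1,11,8,3.5,0,0.11,0],[-1,10.6,8,4.7,0,0.11,0],[-1,10,8,6,0,0.11,0],[-1,9,8,7,0,0.11,0],[-1,8.5,8,8,0,0.11,0],[-1,7.6,8,9,0,0.11,0],[-1,6.6,8,9.6,0,0.11,0],[-1,0,0,0,0,0,0]])

```text
time: 4.0
tool_pos: [518.7, 13.0, 285.1]
tool_rot: [0.883, -0.114, 0.452, 0.063]
wrist_force: [-0.9, -1.1, -0.8]
opening: 0.002
```

```bash
cat > st.py <<'E'
from workcell import state
from h import *
from scipy.spatial.transform import Rotation as R
s=state();M=R.from_quat(s['tool_rot']).as_matrix();p=np.load("p.npy")
c,sn=np.cos(p[2]),np.sin(p[2]);RS=np.array([[c,-sn,0],[sn,c,0],[0,0,1]])
T=RS.T@(s['tool_pos']-[p[0],p[1],0])
print('t',s['time'],'q',s['q'].round(3),'pos',s['tool_pos'].round(1),'stand',T.round(1),'F',s['wrist_force'].round(1))
print('M in stand\n',(RS.T@M).round(3))
E
python3 st.py
```

```text
t 4.0 q [-0.713 -0.297  0.152  2.445  1.31   0.706 -1.758] pos [518.7  13.  285.1] stand [-87.1  18.5 285.1] F [-0.9 -1.1 -0.8]
M in stand
 [[ 0.584 -0.025  0.811]
 [-0.008 -1.    -0.025]
 [ 0.812  0.008 -0.584]]
```

Request:
jog_arm(plan=[[-1,0,0,8,0,0.1,0],[-1,0,0,8,0,0.1,0],[-1,-4,0,4,0,0.1,0],[-1,-5,0,2,0,0.1,0],[-1,0,0,0,0,0,0]])

```text
time: 4.42
tool_pos: [533.0, 10.5, 350.5]
tool_rot: [0.838, -0.135, 0.528, 0.038]
wrist_force: [0.3, -1.2, 0.3]
opening: 0.001
```

```bash
python3 st.py
```

```text
t 4.4167 q [-0.101 -0.35  -0.338  2.442  1.447  0.517 -1.952] pos [533.   10.5 350.5] stand [-72.6  19.4 350.5] F [ 0.3 -1.2  0.3]
M in stand
 [[ 0.438 -0.034  0.898]
 [-0.087 -0.996  0.005]
 [ 0.895 -0.08  -0.439]]
```

```bash
cat > kin.py <<'E'
import numpy as np,itertools
from scipy.spatial.transform import Rotation as R
from scipy.optimize import least_squares
D=[([-1.28396503,0.39919962,0.04503595,1.53788276,-0.01869056,1.20687182,-0.05071892],[244.35,601.60,210.06],[.829530149,.558461092,-7.62e-4,6.0e-4]),
([-1.543,.43,-.018,1.388,.008,1.323,-.377],[53.08,679.79,256.76],[.83,.558,0,0]),
([-.924,-.042,.592,1.86,.025,1.313,-.607],[442.76,99.6,299.84],[.991,-.134,.001,0]),
([-.713,-.297,.152,2.445,1.31,.706,-1.758],[518.7,13,285.1],[.883,-.114,.452,.063]),
([-.101,-.35,-.338,2.442,1.447,.517,-1.952],[533,10.5,350.5],[.838,-.135,.528,.038])]
Rz=lambda a:R.from_euler('z',a).as_matrix();Ry=lambda a:R.from_euler('y',a).as_matrix()
def fk(q,P,sg):
    h,L1,L2,L3,a1,a2,a3,c1,c7,x0,y0,b1,b2=P;s1,s3,s5,s7=sg
    M=Rz(s1*q[0]+c1);p=np.array([x0,y0,h])+M@[a1,b1,0]
    M=M@Ry(q[1])@Rz(s3*q[2]);p=p+M@[a2,b2,L1]
    M=M@Ry(q[3])@Rz(s5*q[4]);p=p+M@[a3,0,L2]
    M=M@Ry(q[5]);p=p+M@[0,0,L3]
    return p,M@Rz(s7*q[6]+c7)
def res(P,sg,D=D):
    o=[]
    for q,t,u in D:
        p,M=fk(q,P,sg);o+=list((p-t)/1.)+list(300*(R.from_matrix(M).inv()*R.from_quat(u)).as_rotvec())
    return np.array(o)
if __name__=="__main__":
    best=[]
    for sg in itertools.product((1,-1),repeat=4):
        for c7 in(0,np.pi):
            r=least_squares(lambda P:np.r_[res(P,sg),(P-np.array([300,400,400,300,0,0,0,0,c7,0,0,0,0]))[[4,5,6,9,10,11,12]]*.02],[300,400,400,300,0,0,0,0,c7,0,0,0,0])
            best.append((r.cost,sg,r.x))
    best.sort(key=lambda b:b[0])
    for b in best[:3]:print(b[0],b[1],b[2].round(2).tolist())
    print(res(best[0][2],best[0][1]).reshape(-1,6).round(1))
E
python3 kin.py
```

```text
0.6345055353853383 (-1, -1, -1, -1) [257.01, 522.07, 475.91, 358.71, -0.13, 0.85, -0.76, -0.0, 3.14, -0.63, 0.5, -12.32, -30.75]
0.6345055354048719 (-1, -1, -1, -1) [257.01, 522.07, 475.91, 358.71, -0.13, 0.85, -0.76, -0.0, -3.14, -0.63, 0.5, -12.32, -30.75]
79079.07860936687 (-1, -1, 1, 1) [840.54, -683.49, 167.61, -26.55, -250.48, 481.93, -222.63, -1.17, -3.31, 67.19, 379.59, 87.37, 153.35]
[[-0.2 -0.1 -0.1 -0.   0.  -0. ]
 [ 0.2  0.  -0.2 -0.  -0.2  0.1]
 [-0.   0.1  0.4 -0.3 -0.4  0.1]
 [ 0.  -0.1 -0.2  0.2  0.2 -0.1]
 [ 0.  -0.  -0.  -0.1  0.  -0.1]]
```

```bash
cat > go.py <<'E'
# usage: go.py x y z elev_deg n  -> rows to stand-frame pose
import sys
from st import *
from kin import fk
x,y,z,e,n=map(float,sys.argv[1:6]);n=int(n);e=np.radians(e);yaw=np.radians(float(sys.argv[6])) if len(sys.argv)>6 else 0
ce,se=np.cos(e),np.sin(e)
Z=np.array([ce,0,-se]);X=np.array([se,0,ce]);Y=np.cross(Z,X)
cy,sy=np.cos(yaw),np.sin(yaw);RY=np.array([[cy,-sy,0],[sy,cy,0],[0,0,1]])
Mt=RS@RY@np.c_[X,Y,Z];Pt=RS@np.array([x,y,z])+[p[0],p[1],0]
rv=(R.from_matrix(M.T@Mt)).as_rotvec();dp=Pt-s['tool_pos']
print('total rot',rv.round(3),'dp world',dp.round(1))
A=M
for i in range(n):
    t=A.T@dp/n;print([-1]+[round(float(v),1)+0. for v in t]+[round(float(v),3) for v in rv/n])
    A=A@R.from_rotvec(rv/n).as_matrix()
E
python3 go.py -85 45 250 47 6
```

```text
t 4.4167 q [-0.101 -0.35  -0.338  2.442  1.447  0.517 -1.952] pos [533.   10.5 350.5] stand [-72.6  19.4 350.5] F [ 0.3 -1.2  0.3]
M in stand
 [[ 0.438 -0.034  0.898]
 [-0.087 -0.996  0.005]
 [ 0.895 -0.08  -0.439]]
total rot [-0.02  -0.365 -0.085] dp world [  -6.1   27.8 -100.5]
[-1, -16.3, -2.8, 5.5, -0.003, -0.061, -0.014]
[-1, -15.9, -3.1, 6.5, -0.003, -0.061, -0.014]
[-1, -15.4, -3.3, 7.4, -0.003, -0.061, -0.014]
[-1, -14.9, -3.6, 8.3, -0.003, -0.061, -0.014]
[-1, -14.3, -3.8, 9.2, -0.003, -0.061, -0.014]
[-1, -13.6, -4.0, 10.0, -0.003, -0.061, -0.014]
```

Request:
jog_arm(plan=[[-1,-16.3,-3,5.5,0,-0.061,-0.014],[-1,-16,-3,6.5,0,-0.061,-0.014],[-1,-15.4,-3.3,7.4,0,-0.061,-0.014],[-1,-15,-3.6,8.3,0,-0.061,-0.014],[-1,-14.3,-3.8,9.2,0,-0.061,-0.014],[-1,-13.6,-4,10,0,-0.061,-0.014],[-1,0,0,0,0,0,0]])

```text
time: 5.0
tool_pos: [525.8, 44.2, 245.6]
tool_rot: [0.927, -0.1, 0.361, 0.032]
wrist_force: [-0.1, 0.3, 0.2]
opening: 0.0
```

```bash
python3 go.py -60 45 215 47 5
```

```text
t 5.0 q [-0.238 -0.187 -0.182  2.335  0.841  0.509 -1.294] pos [525.8  44.2 245.6] stand [-87.4  50.5 245.6] F [-0.1  0.3  0.2]
M in stand
 [[ 0.738  0.026  0.674]
 [ 0.01  -1.     0.027]
 [ 0.675 -0.014 -0.738]]
total rot [-0.027  0.01   0.01 ] dp world [ 25.4 -11.8 -30.6]
[-1, -0.1, 1.3, 8.2, -0.005, 0.002, 0.002]
[-1, -0.1, 1.3, 8.2, -0.005, 0.002, 0.002]
[-1, -0.1, 1.2, 8.2, -0.005, 0.002, 0.002]
[-1, -0.1, 1.2, 8.2, -0.005, 0.002, 0.002]
[-1, -0.1, 1.1, 8.2, -0.005, 0.002, 0.002]
```

Request:
jog_arm(plan=[[-1,0,1.3,8.2,-0.005,0,0],[-1,0,1.3,8.2,-0.005,0,0],[-1,0,1.3,8.2,-0.005,0,0],[-1,0,1.2,8.2,-0.005,0,0],[-1,0,1.2,8.2,-0.005,0,0],[-1,0,0,0,0,0,0]])

```text
time: 5.5
tool_pos: [551.0, 30.5, 215.8]
tool_rot: [0.926, -0.105, 0.361, 0.045]
wrist_force: [0.1, -0.4, -0.9]
opening: 0.001
```

```bash
cat > look.py <<'E'
# look.py tag angle_deg
import sys
from workcell import camera
from st import *
tag=sys.argv[1];a=np.radians(float(sys.argv[2]))
Z=M[:,2];X=M[:,0];Y=M[:,1];tp=s['tool_pos']
w=[tp+X*i*14.5+Y*j*11-Z*k for k in(0,30) for i,j in((1,1),(1,-1),(-1,-1),(-1,1))]
for n,c,k in(("side",(280,130,420,290),3.7),("top",(265,110,395,220),6)):
    im=camera(n)[:,:,::-1].copy();im=cv2.convertScaleAbs(im,alpha=1.6 if n=="top" else 1);cv2.imwrite(f"pics/{n}_{tag}_raw.png",im)
    o=overlay(n,im,p,a,c,k)
    f=lambda P:np.round((proj(n,P)-c[:2])*k+k/2).astype(int)
    cv2.polylines(o,[f(np.array(w[:4]))],True,(255,255,255),1);cv2.polylines(o,[f(np.array(w[4:]))],True,(180,180,180),1)
    cv2.imwrite(f"pics/{n}_{tag}.png",o)
E
python3 look.py a 226
```

```text
t 5.5 q [-0.189 -0.087 -0.2    2.333  1.023  0.465 -1.46 ] pos [551.   30.5 215.8] stand [-59.7  43.1 215.8] F [ 0.1 -0.4 -0.9]
M in stand
 [[ 0.735  0.007  0.677]
 [ 0.01  -1.     0.   ]
 [ 0.677  0.006 -0.736]]
```

View pics/side_a.png

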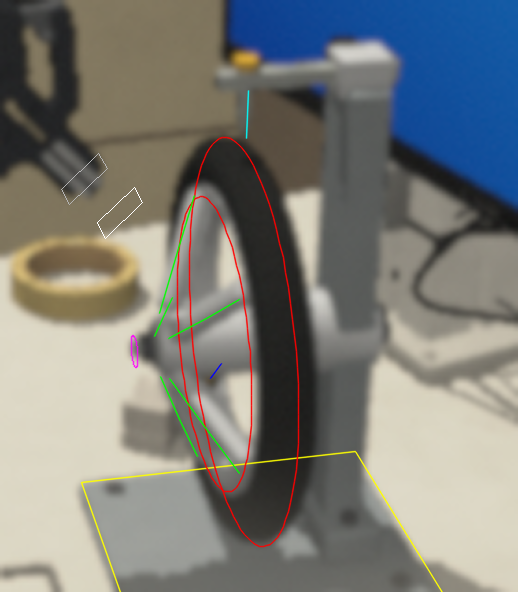

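View pics/top_a.png

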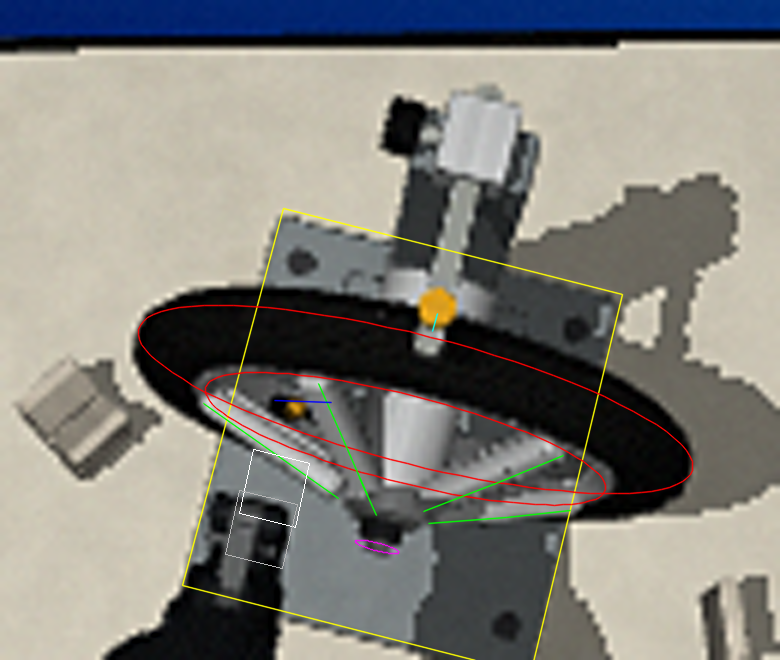

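```bash
python3 - <<'E'
from h import *
a=cv2.imread("pics/top_a_raw.png")[160:260,265:345];b=cv2.imread("pics/side_a_raw.png")[120:220,260:340]
z=lambda a:cv2.resize(a,None,fx=4.8,fy=4.8,interpolation=cv2.INTER_CUBIC)
cv2.imwrite("pics/za.png",np.hstack([z(a),z(b)]))
E
```

```text
(no output)
```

View pics/za.png

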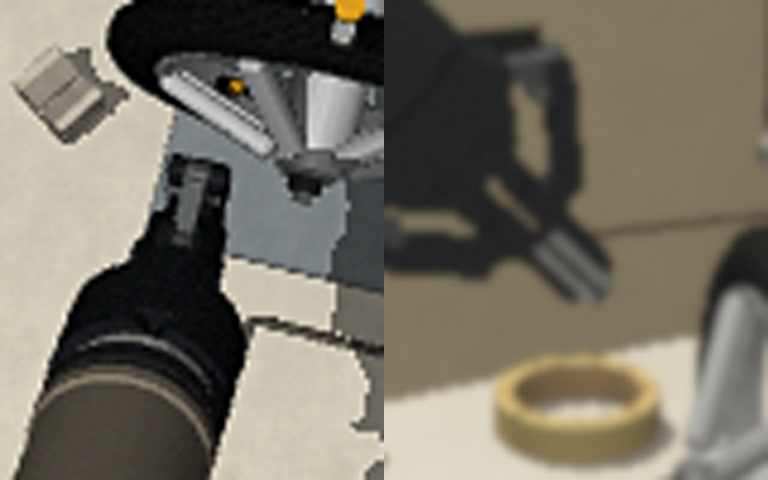

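```bash
python3 - <<'E'
from h import *
for n in("top","side"):
    print(n,proj(n,[[244.3,601.6,210],[244.3,601.6,310],[0,0,0],[551,30.5,215.8],[551-65.8*.5,30.5+16*.5,215.8+73.6*.5]]).round(1).tolist())
a=cv2.imread("pics/top0.png")[310:390,0:100];b=cv2.imread("pics/side0.png")[40:140,70:150]
cv2.imwrite("pics/zb.png",np.hstack([cv2.resize(cv2.convertScaleAbs(a,alpha=2.5),(400,320),interpolation=cv2.INTER_CUBIC),cv2.resize(b,(256,320),interpolation=cv2.INTER_CUBIC)]))
E
```

```text
top [[41.8, 326.7], [13.8, 331.4], [317.9, 422.8], [310.2, 190.9], [306.4, 202.5]]
side [[122.4, 130.4], [116.4, 94.4], [37.8, 357.2], [311.7, 186.8], [295.5, 171.6]]
```

View pics/zb.png

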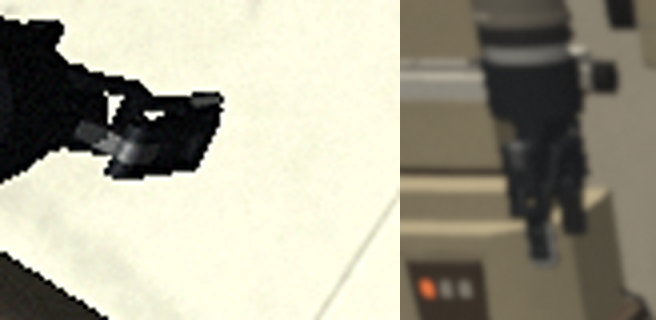

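```bash
cat >> h.py <<'E'
def tri(obs):
    A=[];b=[]
    for n,(u,v) in obs:
        c=CI[n];T=c["T"];d=T[:3,:3]@np.array([(u-c["cx"])/c["fx"],(v-c["cy"])/c["fy"],1]);d/=np.linalg.norm(d)
        Q=np.eye(3)-np.outer(d,d);A.append(Q);b.append(Q@T[:3,3])
    X=np.linalg.lstsq(np.vstack(A),np.hstack(b),rcond=None)[0]
    return X,[ (proj(n,X)[0]-np.array(o)).round(1) for n,o in obs]
E
python3 - <<'E'
from h import *
print(tri([("side",(306,180)),("top",(306.7,194))]))
# nut
print(tri([("side",(270+155/3.3,130+311/3.3)),("top",(255+291/4,110+358/4))]), S(np.load("p.npy"),[-60,0,150]))
# pointer knob
print(tri([("side",(270+253/3.3,130+52/3.3)),("top",(255+331/4,110+205/4))]), S(np.load("p.npy"),[0,0,305]))
# left plate corner etc
print(tri([("side",(270+107/3.3,130+435/3.3)),("top",(255+163/4,110+395/4))]))
print(tri([("side",(270+155/3.3,130+565/3.3)),("top",(255+392/4,110+449/4))]))
E
grep -c . h.py
```

```text
(array([541.25709045,  38.16779798, 229.89461845]), [array([-0.1,  0. ]), array([ 0. , -0.1])])
(array([543.18128307, -12.39563298, 150.29271218]), [array([ 0., -0.]), array([-0.,  0.])]) [[540.6903077  -11.33827048 150.        ]]
(array([596.87292065, -25.92844676, 317.02268475]), [array([-0.7,  0.2]), array([ 0.3, -0.6])]) [[599.02689703 -25.36832201 305.        ]]
(array([542.96310137,  66.56817603,  12.17257423]), [array([-1.1,  0.2]), array([ 0.3, -0.9])])
(array([507.21860758, -86.55253666,  17.24742065]), [array([-0.6,  0.1]), array([ 0.2, -0.4])])
33
```

```bash
python3 go.py -30 44 186 47 5 |tail -6
```

```text
total rot [-0.001  0.005  0.009] dp world [ 29.3  -6.4 -30.6]
[-1, 0.2, -0.1, 8.6, -0.0, 0.001, 0.002]
[-1, 0.2, -0.1, 8.6, -0.0, 0.001, 0.002]
[-1, 0.2, -0.1, 8.6, -0.0, 0.001, 0.002]
[-1, 0.2, -0.1, 8.6, -0.0, 0.001, 0.002]
[-1, 0.2, -0.1, 8.6, -0.0, 0.001, 0.002]
```

Request:
jog_arm(plan=[[-1,0,0,8.6,0,0,0],[-1,0,0,8.6,0,0,0],[-1,0,0,8.6,0,0,0],[-1,0,0,8.6,0,0,0],[-1,0,0,8.6,0,0,0],[-1,0,0,0,0,0,0]])

```text
time: 6.1
tool_pos: [579.4, 23.3, 184.5]
tool_rot: [0.925, -0.105, 0.361, 0.044]
wrist_force: [-0.4, -0.1, -0.4]
opening: -0.003
```

```bash
python3 look.py b 226
```

```text
t 6.1 q [-0.162  0.018 -0.189  2.321  1.228  0.413 -1.643] pos [579.4  23.3 184.5] stand [-30.4  42.7 184.5] F [-0.4 -0.1 -0.4]
M in stand
 [[ 0.735  0.007  0.678]
 [ 0.009 -1.     0.   ]
 [ 0.678  0.006 -0.735]]
```

View pics/side_b.png

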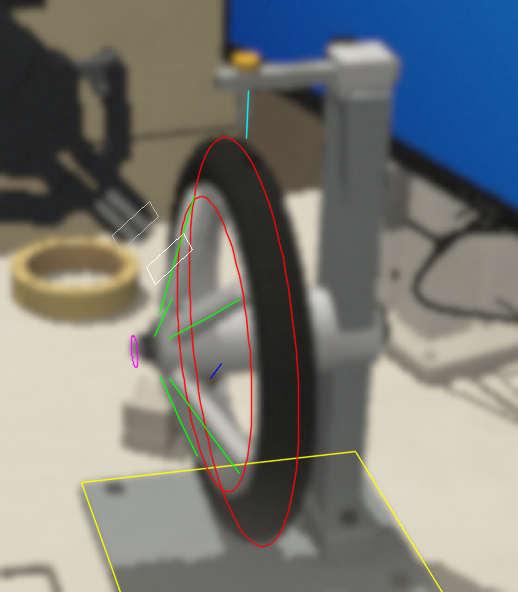

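View pics/top_b.png

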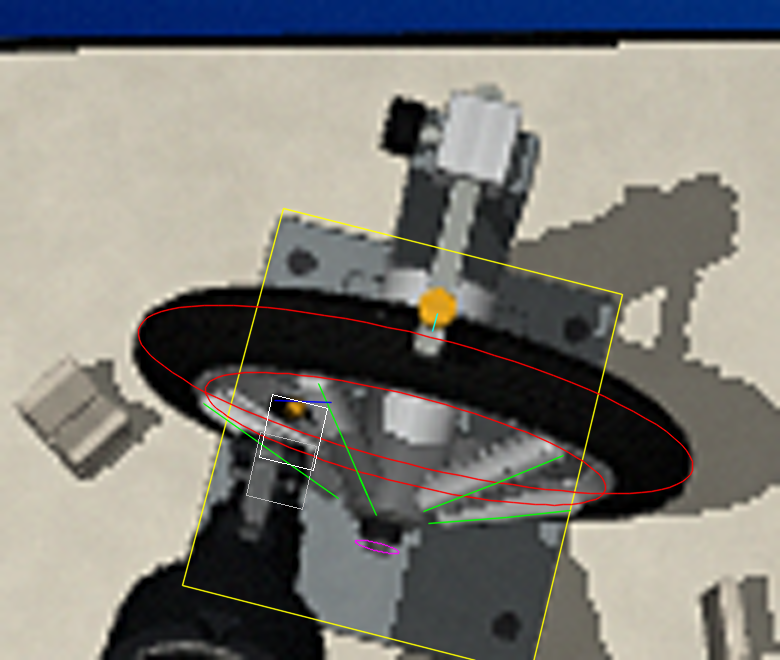

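Request:
jog_arm(plan=[[-1,0,0,5,0,0,0],[-1,0,0,5,0,0,0],[-1,0,0,5,0,0,0],[-1,0,0,0,0,0,0]])

```text
time: 6.53
tool_pos: [589.3, 21.1, 174.2]
tool_rot: [0.925, -0.106, 0.362, 0.044]
wrist_force: [-0.4, 0.0, 0.1]
opening: -0.003
```

```bash
python3 look.py c 226
```

```text
t 6.5333 q [-0.157  0.054 -0.182  2.315  1.304  0.4   -1.711] pos [589.3  21.1 174.2] stand [-20.3  42.9 174.2] F [-0.4  0.   0.1]
M in stand
 [[ 0.734  0.007  0.679]
 [ 0.009 -1.     0.001]
 [ 0.679  0.005 -0.734]]
```

View pics/side_c.png

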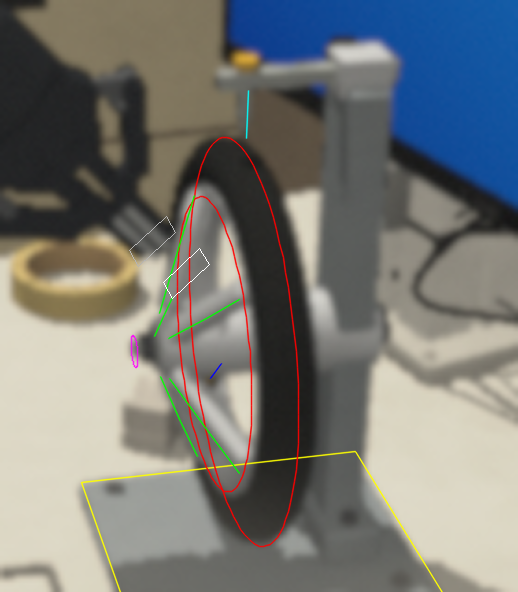

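View pics/top_c.png

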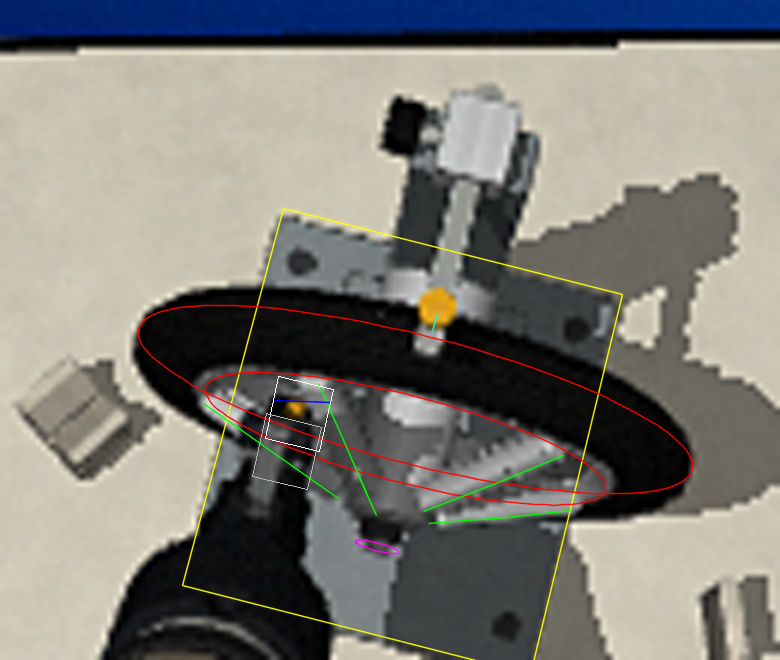

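Request:
jog_arm(plan=[[-1,0,4,0,0,0,0],[-1,0,4,0,0,0,0],[-1,0,4,0,0,0,0],[-1,0,4,0,0,0,0],[-1,0,4,0,0,0,0],[-1,0,0,0,0,0,0]])

```text
time: 7.13
tool_pos: [586.6, 7.2, 177.2]
tool_rot: [0.925, -0.102, 0.364, 0.04]
wrist_force: [0.3, 4.1, 1.2]
opening: 0.001
```

```bash
python3 look.py d 240
```

```text
t 7.1333 q [-0.13   0.035 -0.163  2.329  1.316  0.358 -1.687] pos [586.6   7.2 177.2] stand [-19.7  28.7 177.2] F [0.3 4.1 1.2]
M in stand
 [[ 0.731  0.017  0.682]
 [ 0.012 -1.     0.012]
 [ 0.682 -0.    -0.731]]
```

View pics/side_d.png

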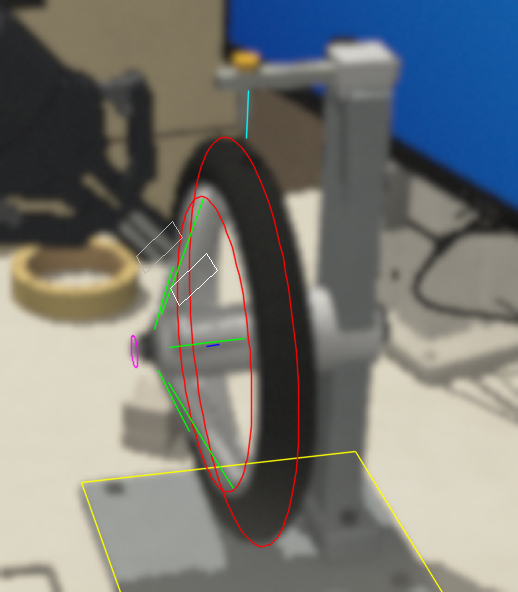

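View pics/top_d.png

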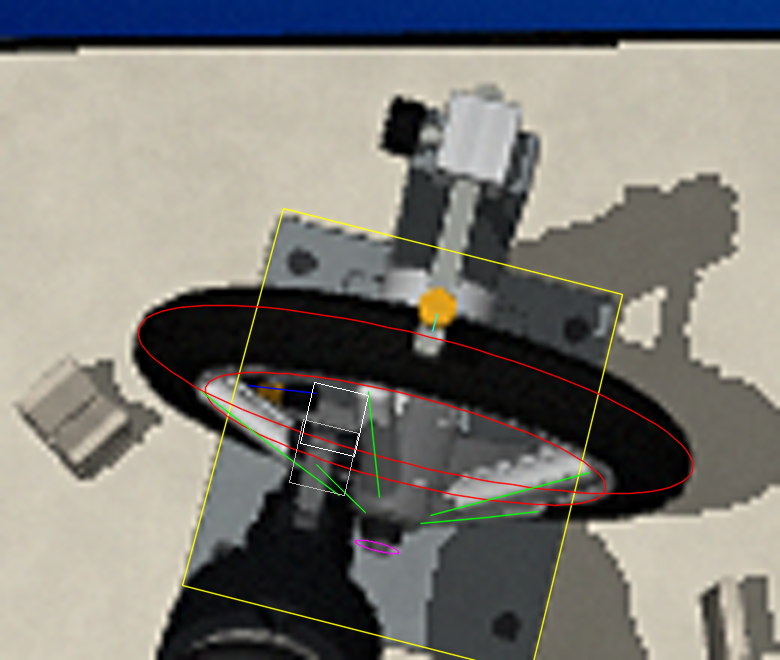

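Request:
jog_arm(plan=[[-1,0,4,0,0,0,0],[-1,0,4,0,0,0,0],[-1,0,4,0,0,0,0],[-1,0,4,0,0,0,0],[-1,0,4,0,0,0,0],[-1,0,0,0,0,0,0]])

```text
time: 7.73
tool_pos: [579.1, -20.9, 173.3]
tool_rot: [0.925, -0.107, 0.361, 0.046]
wrist_force: [0.3, 0.2, -0.5]
opening: 0.0
```

```bash
python3 look.py e 264
```

```text
t 7.7333 q [-0.1    0.024 -0.132  2.348  1.326  0.327 -1.661] pos [579.1 -20.9 173.3] stand [-20.4  -0.3 173.3] F [ 0.3  0.2 -0.5]
M in stand
 [[ 0.735  0.002  0.678]
 [ 0.006 -1.    -0.004]
 [ 0.678  0.007 -0.735]]
```

View pics/side_e.png

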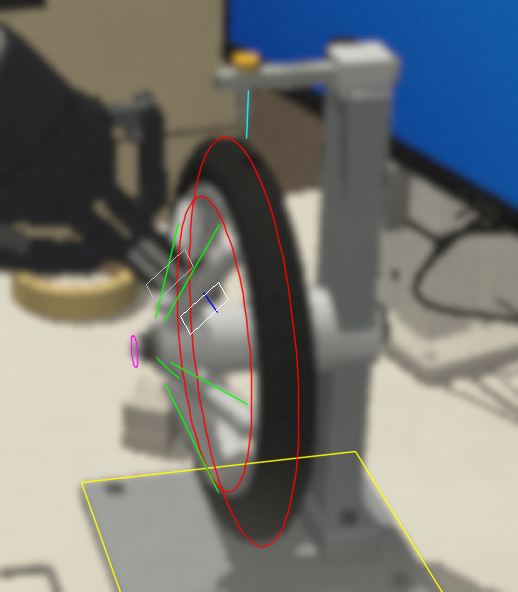

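View pics/top_e.png

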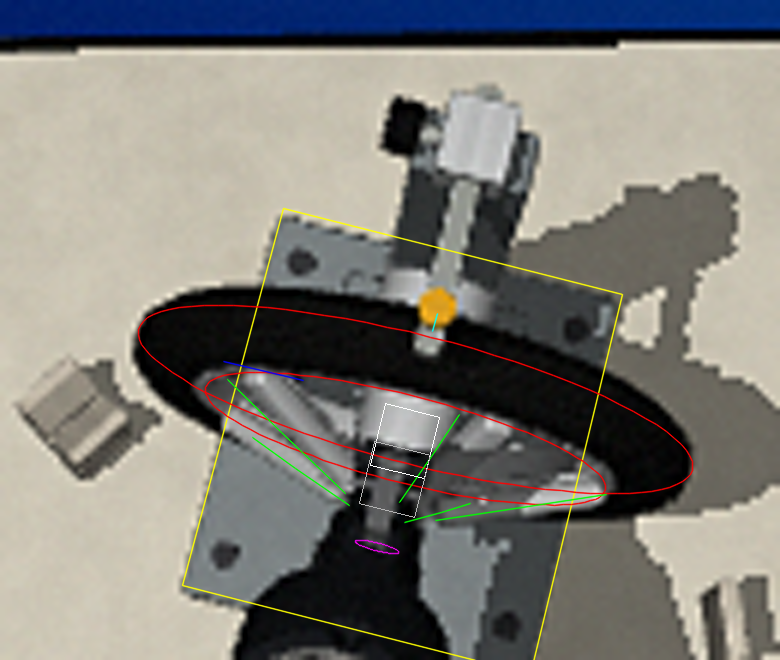

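Request:
jog_arm(plan=[[-1,0,-2,0,0,0,0],[-1,0,-1,-8,0,0,0],[-1,0,-1,-12,0,0,0],[-1,0,-3,-15,0,0,0],[-1,0,-10,-10,0,0,0],[-1,0,-10,0,0,0,0],[-1,0,-10,0,0,0,0],[-1,0,-10,0,0,0,0],[-1,0,0,0,0,0,0]])

```text
time: 8.58
tool_pos: [561.6, 37.4, 206.4]
tool_rot: [0.926, -0.104, 0.361, 0.043]
wrist_force: [0.4, -0.1, -0.1]
opening: 0.004
```

```bash
cat > ang.py <<'E'
import sys
from workcell import camera
from st import *
def sp(o,n,c,k,a):
    f=lambda P:np.round((proj(n,P)-c[:2])*k+k/2).astype(int)
    for d in (36,108,180,252,324):
        A=a+np.radians(d)
        r=np.array([20,55,80.]);xf=np.array([-44,-30,-19.5])
        for dx,col in((0,(0,255,0)),(13,(0,160,255))):
            e=[]
            for w in(-7,7):
                rr=np.hypot(r,w);e.append(W(p,rr,A+np.arctan2(w,r),xf+dx))
            cv2.polylines(o,[f(np.vstack([e[0],e[1][::-1]]))],True,col,1,cv2.LINE_AA)
    e=[W(p,np.hypot(np.array([46,80.]),w),a+np.arctan2(w,np.array([46,80.])),0) for w in(-6,6)]
    cv2.polylines(o,[f(np.vstack([e[0],e[1][::-1]]))],True,(255,0,0),1)
    return o
def sheet(tag,angs):
    out=[]
    for n,c,k in(("top",(295,165,370,205),5),("side",(312,165,355,270),2.4)):
        im=cv2.imread(f"pics/{n}_{tag}_raw.png") if len(sys.argv)<4 or sys.argv[2]!='new' else None
        x0,y0,x1,y1=c;b=cv2.resize(im[y0:y1,x0:x1],None,fx=k,fy=k,interpolation=cv2.INTER_CUBIC)
        out.append([b]+[sp(b.copy(),n,c,k,np.radians(d)) for d in angs])
    T=np.vstack([np.hstack(out[0][i:i+2]) for i in range(0,len(out[0])//2*2,2)]);cv2.imwrite(f"pics/at_{tag}.png",T)
    cv2.imwrite(f"pics/as_{tag}.png",np.hstack(out[1]))
if __name__=="__main__":
    tag=sys.argv[1]
    if tag[0]!='=':
        for n in("top","side"):
            im=camera(n)[:,:,::-1].copy();im=cv2.convertScaleAbs(im,alpha=1.6 if n=="top" else 1);cv2.imwrite(f"pics/{n}_{tag}_raw.png",im)
    sheet(tag.strip('='),[float(v) for v in sys.argv[2:]])
E
python3 ang.py f 268 274 280 286 292; python3 - <<'E'
from h import *
E
```

```text
t 8.5833 q [-0.176 -0.047 -0.221  2.323  1.085  0.458 -1.528] pos [561.6  37.4 206.4] stand [-51.1  52.3 206.4] F [ 0.4 -0.1 -0.1]
M in stand
 [[ 0.735  0.01   0.678]
 [ 0.011 -1.     0.003]
 [ 0.678  0.005 -0.735]]
```

View pics/at_f.png

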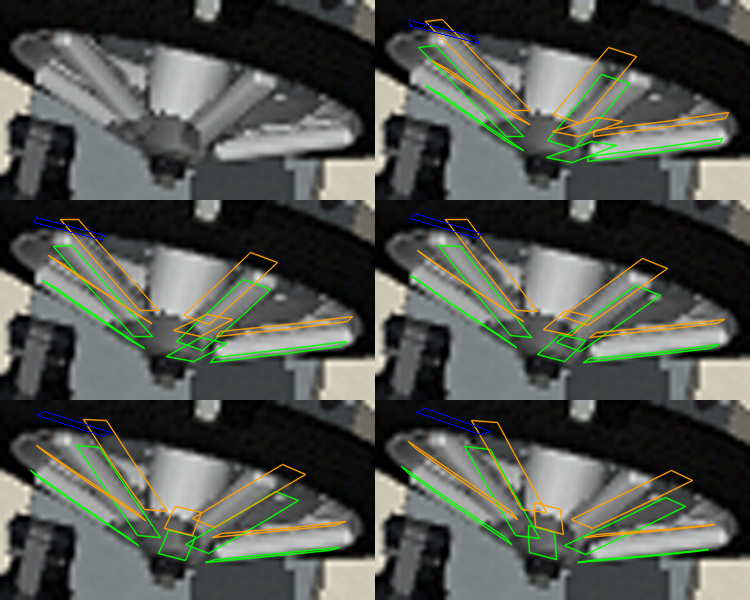

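View pics/as_f.png

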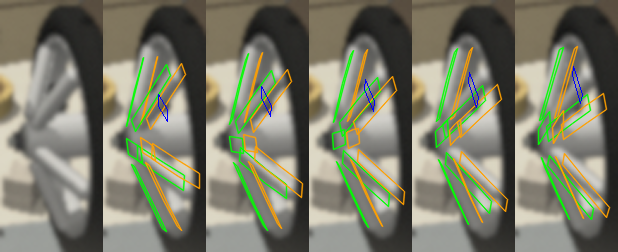

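Request:
jog_arm(plan=[[-1,0,11,0,0,0,0],[-1,0,11,0,0,0,0],[-1,0,11,0,0,0,0],[-1,0,11,0,0,0,0],[-1,0,0,9,0,0,0],[-1,0,0,9,0,0,0],[-1,0,0,9,0,0,0],[-1,0,0,9,0,0,0],[-1,0,0,8,0,0,0],[-1,0,0,0,0,0,0],[-1,0,3,0,0,0,0],[-1,0,3,0,0,0,0],[-1,0,3,0,0,0,0],[-1,0,0,0,0,0,0]])

```text
time: 9.85
tool_pos: [577.9, -23.4, 175.1]
tool_rot: [0.925, -0.105, 0.362, 0.044]
wrist_force: [-0.4, 2.3, -0.5]
opening: 0.001
```

```bash
python3 st.py
```

```text
t 9.85 q [-0.086  0.017 -0.135  2.351  1.321  0.314 -1.645] pos [577.9 -23.4 175.1] stand [-21.   -3.  175.1] F [-0.4  2.3 -0.5]
M in stand
 [[ 0.734  0.007  0.679]
 [ 0.008 -1.     0.002]
 [ 0.679  0.004 -0.734]]
```

Request:
jog_arm(plan=[[-1,0,3,0,0,0,0],[-1,0,3,0,0,0,0],[-1,0,3,0,0,0,0],[-1,0,3,0,0,0,0],[-1,0,3,0,0,0,0],[-1,0,0,0,0,0,0],[-1,0,-3,0,0,0,0],[-1,0,-2,-9,0,0,0],[-1,0,-2,-12,0,0,0],[-1,0,-5,-14,0,0,0],[-1,0,-11,-8,0,0,0],[-1,0,-12,0,0,0,0],[-1,0,-12,0,0,0,0],[-1,0,-12,0,0,0,0],[-1,0,0,0,0,0,0]])

```text
time: 11.1
tool_pos: [560.5, 27.9, 206.6]
tool_rot: [0.925, -0.104, 0.362, 0.044]
wrist_force: [0.2, -0.0, -0.3]
opening: -0.004
```

```bash
python3 ang.py g 286 290 294 298 302
```

```text
t 11.1 q [-0.153 -0.055 -0.219  2.33   1.084  0.441 -1.511] pos [560.5  27.9 206.6] stand [-49.9  42.8 206.6] F [ 0.2 -0.  -0.3]
M in stand
 [[ 0.734  0.009  0.679]
 [ 0.01  -1.     0.002]
 [ 0.679  0.005 -0.734]]
```

View pics/at_g.png

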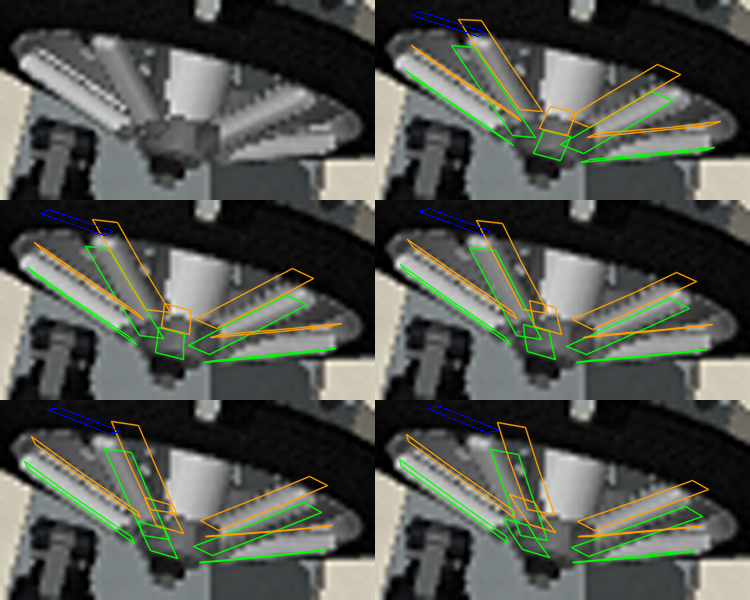

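View pics/as_g.png

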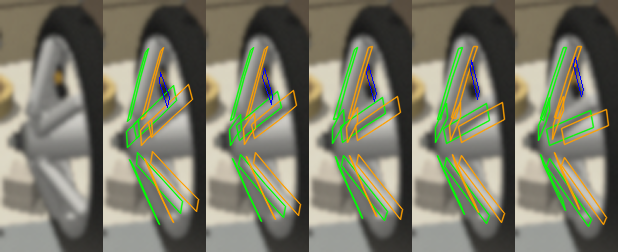

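Request:
jog_arm(plan=[[-1,0,0,8.5,0,0,0],[-1,0,0,8.5,0,0,0],[-1,0,0,8,0,0,0],[-1,0,0,8,0,0,0],[-1,0,0,8,0,0,0],[-1,0,0,0,0,0,0],[-1,0,3,0,0,0,0],[-1,0,3,0,0,0,0],[-1,0,3,0,0,0,0],[-1,0,3,0,0,0,0],[-1,0,3,0,0,0,0],[-1,0,3,0,0,0,0],[-1,0,0,0,0,0,0]])

```text
time: 12.28
tool_pos: [583.6, 6.2, 178.2]
tool_rot: [0.925, -0.103, 0.363, 0.041]
wrist_force: [-8.7, 8.1, 9.8]
opening: -0.005
```

```bash
python3 look.py h 300
```

```text
t 12.2833 q [-0.111  0.028 -0.184  2.332  1.299  0.362 -1.672] pos [583.6   6.2 178.2] stand [-22.4  27.  178.2] F [-8.7  8.1  9.8]
M in stand
 [[ 0.732  0.014  0.681]
 [ 0.011 -1.     0.009]
 [ 0.681  0.001 -0.733]]
```

View pics/top_h.png

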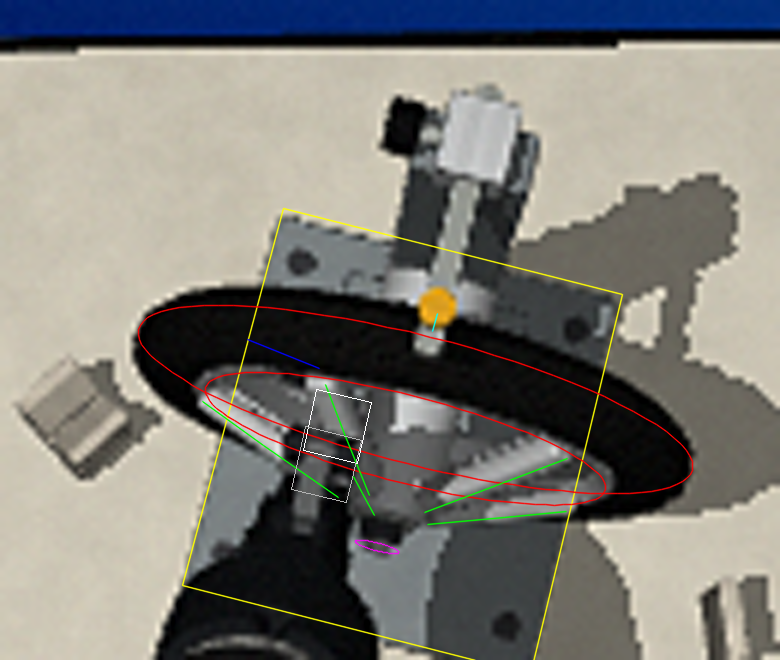

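View pics/side_h.png

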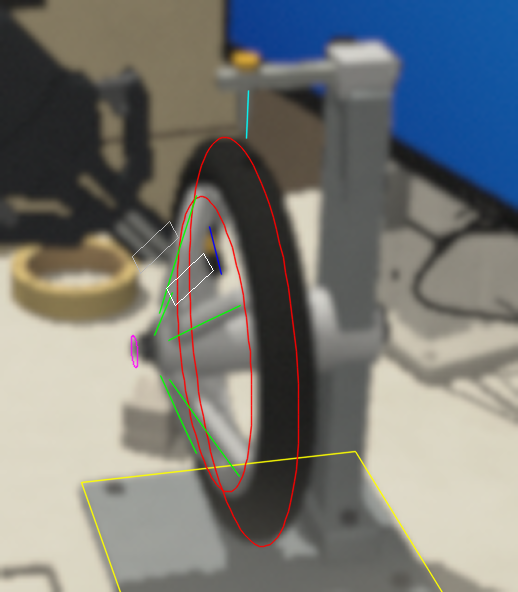

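Request:
jog_arm(plan=[[-1,0,-3,-3,0,0,0],[-1,0,-5,0,0,0,0],[-1,0,-6,0,0,0,0],[-1,0,-6,0,0,0,0],[-1,0,0,0,0,0,0]])

```text
time: 12.8
tool_pos: [585.7, 23.2, 178.2]
tool_rot: [0.925, -0.105, 0.362, 0.044]
wrist_force: [-0.4, 1.4, -0.9]
opening: 0.003
```

```bash
python3 ang.py i 290 294 298 302 306
```

```text
t 12.8 q [-0.139  0.041 -0.207  2.317  1.275  0.406 -1.685] pos [585.7  23.2 178.2] stand [-24.3  44.1 178.2] F [-0.4  1.4 -0.9]
M in stand
 [[ 0.735  0.008  0.678]
 [ 0.009 -1.     0.002]
 [ 0.678  0.005 -0.735]]
```

View pics/at_i.png

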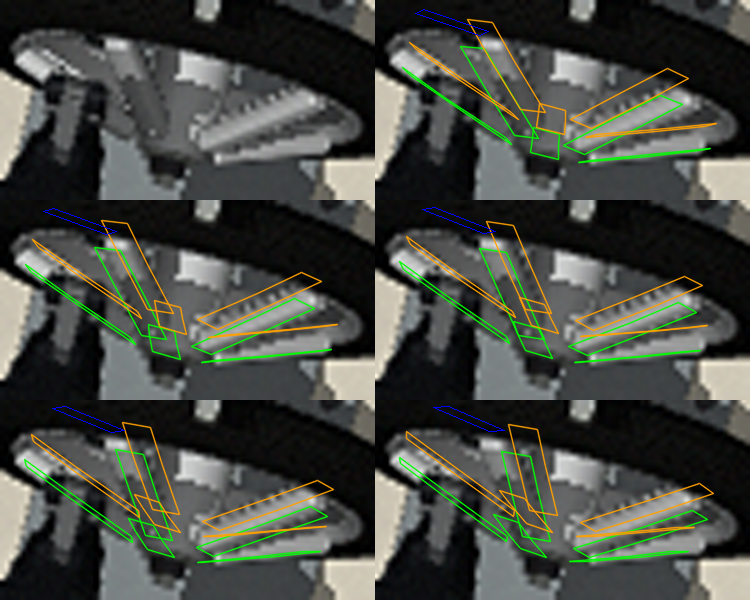

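View pics/as_i.png

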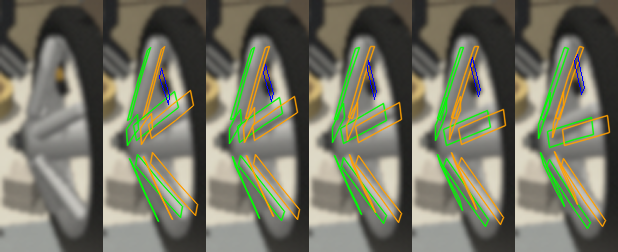

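Request:
jog_arm(plan=[[-1,0,0,6,0,0,0],[-1,0,0,6,0,0,0],[-1,0,0,0,0,0,0],[-1,0,3,0,0,0,0],[-1,0,3,0,0,0,0],[-1,0,3,0,0,0,0],[-1,0,0,0,0,0,0]])

```text
time: 13.48
tool_pos: [591.3, 11.5, 170.1]
tool_rot: [0.925, -0.105, 0.362, 0.044]
wrist_force: [0.5, 2.0, 0.8]
opening: 0.003
```

```bash
python3 st.py
```

```text
t 13.4833 q [-0.123  0.061 -0.189  2.32   1.344  0.379 -1.731] pos [591.3  11.5 170.1] stand [-16.2  34.  170.1] F [0.5 2.  0.8]
M in stand
 [[ 0.734  0.007  0.679]
 [ 0.009 -1.     0.001]
 [ 0.679  0.005 -0.734]]
```

Clean lateral contact (2 N). Continue slowly.

Request:
jog_arm(plan=[[-1,0,2.5,0,0,0,0],[-1,0,2.5,0,0,0,0],[-1,0,2.5,0,0,0,0],[-1,0,2.5,0,0,0,0],[-1,0,0,0,0,0,0]])

```text
time: 13.9
tool_pos: [588.5, -0.3, 169.4]
tool_rot: [0.925, -0.107, 0.361, 0.045]
wrist_force: [0.5, 2.1, 1.2]
opening: -0.002
```

```bash
python3 look.py j 318
```

```text
t 13.9 q [-0.109  0.055 -0.176  2.328  1.351  0.363 -1.721] pos [ 5.885e+02 -3.000e-01  1.694e+02] stand [-16.1  21.9 169.4] F [0.5 2.1 1.2]
M in stand
 [[ 0.735  0.004  0.678]
 [ 0.007 -1.    -0.002]
 [ 0.678  0.007 -0.735]]
```

View pics/top_j.png

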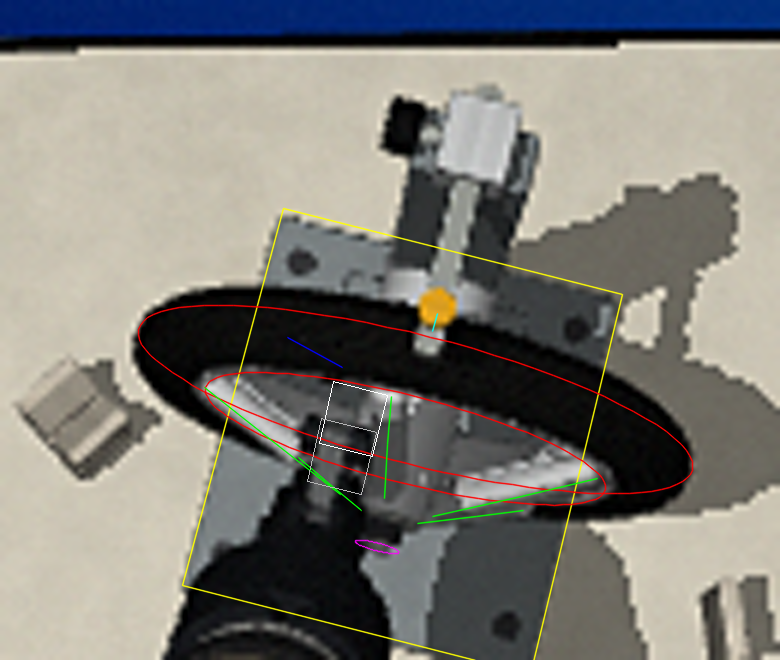

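View pics/side_j.png

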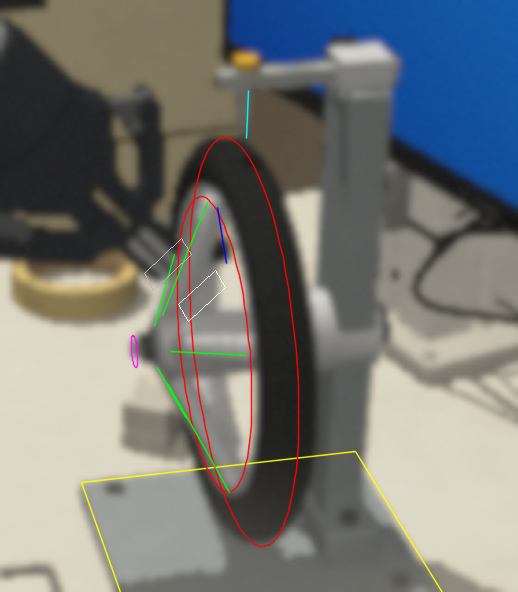

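Request:
jog_arm(plan=[[-1,0,2.5,0,0,0,0],[-1,0,2.5,0,0,0,0],[-1,0,2.5,0,0,0,0],[-1,0,2.5,0,0,0,0],[-1,0,2.5,0,0,0,0],[-1,0,2.5,0,0,0,0],[-1,0,2.5,0,0,0,0],[-1,0,2.5,0,0,0,0],[-1,0,2.5,0,0,0,0],[-1,0,0,0,0,0,0]])

```text
time: 14.83
tool_pos: [583.0, -22.4, 169.0]
tool_rot: [0.925, -0.107, 0.361, 0.045]
wrist_force: [1.5, 1.7, 0.8]
opening: 0.0
```

```bash
python3 st.py; python3 ang.py k 334 340 346 352 358
```

```text
t 14.8333 q [-0.077  0.04  -0.149  2.345  1.367  0.321 -1.696] pos [583.  -22.4 169. ] stand [-16.2  -0.8 169. ] F [1.5 1.7 0.8]
M in stand
 [[ 0.735  0.004  0.678]
 [ 0.007 -1.    -0.003]
 [ 0.678  0.007 -0.735]]
t 14.8333 q [-0.077  0.04  -0.149  2.345  1.367  0.321 -1.696] pos [583.  -22.4 169. ] stand [-16.2  -0.8 169. ] F [1.5 1.7 0.8]
M in stand
 [[ 0.735  0.004  0.678]
 [ 0.007 -1.    -0.003]
 [ 0.678  0.007 -0.735]]
```

View pics/at_k.png

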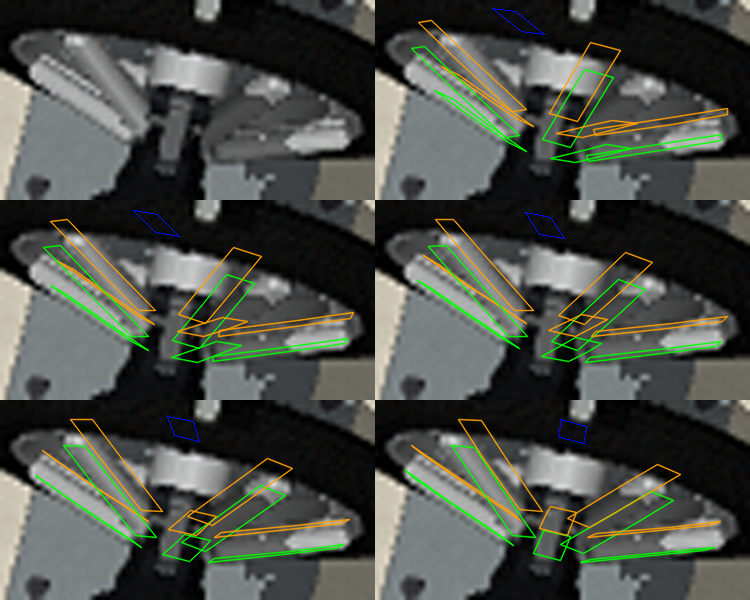

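View pics/as_k.png

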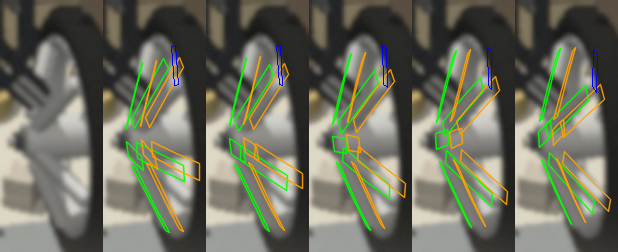

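Request:
jog_arm(plan=[[-1,0,2,0,0,0,0],[-1,0,2,0,0,0,0],[-1,0,2,0,0,0,0],[-1,0,0,0,0,0,0],[-1,0,-3,0,0,0,0],[-1,0,-3,0,0,0,0],[-1,0,0,-10,0,0,0],[-1,0,0,-14,0,0,0],[-1,0,0,-18,0,0,0],[-1,0,0,-25,0,0,0],[-1,0,0,-25,0,0,0],[-1,0,0,0,0,0,0]])

```text
time: 15.93
tool_pos: [522.3, -5.9, 240.3]
tool_rot: [0.924, -0.106, 0.363, 0.044]
wrist_force: [-0.3, 0.3, -0.2]
opening: 0.002
```

```bash
python3 ang.py l 348 352 356 360 364
```

```text
t 15.9333 q [-0.136 -0.206 -0.163  2.369  0.841  0.444 -1.212] pos [522.3  -5.9 240.3] stand [-79.1   1.  240.3] F [-0.3  0.3 -0.2]
M in stand
 [[ 0.732  0.005  0.681]
 [ 0.007 -1.     0.001]
 [ 0.681  0.004 -0.732]]
```

View pics/at_l.png

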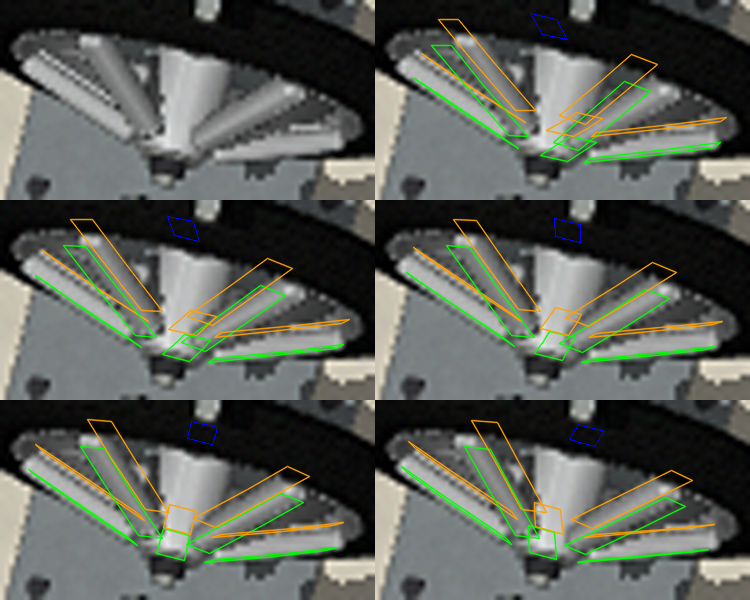

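View pics/as_l.png

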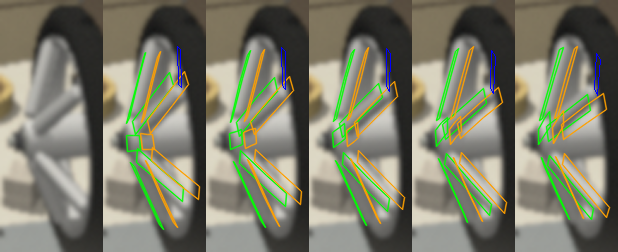

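```bash
cat > chf.py <<'E'
import sys
from h import *
p=np.load("p.npy")
def hullpts(n,A,k,c):
    r=np.array([24,40,55,78.]);xf=np.interp(r,[20,55,84],[-44,-30,-18]);P=[]
    t=np.linspace(0,2*np.pi,16,endpoint=False)
    for ri,xi in zip(r,xf):
        for tt in t:
            w=7*np.cos(tt);P.append(W(p,np.hypot(ri,w),A+np.arctan2(w,ri),xi+6.5+6.5*np.sin(tt))[0])
    q=(proj(n,np.array(P))-c)*k+k/2-.5
    h=cv2.convexHull(q.astype(np.float32))[:,0]
    # sample long sides only
    d=np.diff(np.vstack([h,h[:1]]),axis=0);L=np.hypot(*d.T);out=[]
    for a,b,l in zip(h,d,L):
        if l>6*k: out.append(a+b*np.linspace(.1,.9,30)[:,None])
    return np.vstack(out) if out else np.zeros((0,2))
def cost(tag,n,degs,k=4):
    c=np.array([270,140]);im=cv2.imread(f"pics/{n}_{tag}_raw.png")[140:290,270:400]
    g=cv2.GaussianBlur(cv2.resize(cv2.cvtColor(im,6),None,fx=k,fy=k,interpolation=cv2.INTER_CUBIC),(0,0),2)
    D=cv2.distanceTransform(255-cv2.Canny(g,25,60),cv2.DIST_L2,5);D=np.minimum(D,12)
    sel=(36,108,252,324) if n=="top" else (36,108,324)
    res=[]
    for a in degs:
        Q=np.vstack([hullpts(n,np.radians((a-360+d) if 0 else a+d),k,c) for d in sel])
        best=min((cv2.remap(D,(Q[:,0]+dx).astype(np.float32).reshape(-1,1),(Q[:,1]+dy).astype(np.float32).reshape(-1,1),1).mean(),dx/k,dy/k) for dx in range(-6,7,2) for dy in range(-8,9,2))
        res.append((round(float(a),1),)+tuple(round(float(v),2) for v in best))
    return sorted(res,key=lambda r:r[1])[:4]
if __name__=="__main__":
    for tag,lo,hi in(("l",340,380),("f",325,372),("g",350,385)):
        for n in("top","side"):print(tag,n,cost(tag,n,np.arange(lo,hi,1.)))
E
python3 chf.py
```

```text
l top [(361.0, 1.21, -0.5, 0.5), (360.0, 1.24, -0.5, 0.5), (362.0, 1.31, -0.5, 0.5), (355.0, 1.33, 0.0, 0.5)]
l side [(358.0, 4.51, 0.0, -2.0), (356.0, 5.12, -0.5, -1.5), (355.0, 5.19, -0.5, -1.0), (359.0, 5.25, 0.0, -2.0)]
f top [(349.0, 1.09, 0.0, 0.5), (348.0, 1.11, 0.5, 0.5), (351.0, 1.13, -0.5, 0.0), (352.0, 1.16, -1.0, 0.0)]
f side [(345.0, 4.95, 0.5, -1.5), (347.0, 4.96, 0.0, -2.0), (346.0, 5.2, 0.0, -2.0), (344.0, 5.33, 0.5, -1.0)]
g top [(363.0, 1.28, 0.0, 0.5), (361.0, 1.3, 0.0, 0.5), (362.0, 1.3, 0.0, 0.5), (365.0, 1.31, -0.5, 0.5)]
g side [(362.0, 3.54, -0.5, -1.5), (358.0, 3.81, 0.0, 0.5), (364.0, 3.9, -0.5, -2.0), (366.0, 3.91, 0.0, -2.0)]
```

```bash
python3 - <<'E'
from chf import *
def ov(n,tag,a,c,k,off):
    x0,y0,x1,y1=c;im=cv2.imread(f"pics/{n}_{tag}_raw.png")[y0:y1,x0:x1];o=cv2.resize(im,None,fx=k,fy=k,interpolation=cv2.INTER_CUBIC)
    for d in(36,108,180,252,324):
        for q in hullpts(n,np.radians(a+d),k,np.array([x0,y0])):
            cv2.circle(o,tuple(np.round(q+np.array(off)*k).astype(int)),1,(0,255,0),-1)
    return o
cv2.imwrite("pics/fin.png",np.vstack([ov("top","l",a,(293,165,373,203),9.5,(-.3,.5))[:, :] for a in(357,)]+[ov("top","l",361,(293,165,373,203),9.5,(-.3,.5))])[:600*2][:, :760])
im=cv2.imread("pics/fin.png");print(im.shape);cv2.imwrite("pics/fin.png",cv2.resize(im,(630,600)))
# fixed offset curve
import chf
c=np.array([270,140]);k=4
im=cv2.imread("pics/top_l_raw.png")[140:290,270:400]
g=cv2.GaussianBlur(cv2.resize(cv2.cvtColor(im,6),None,fx=k,fy=k,interpolation=cv2.INTER_CUBIC),(0,0),2)
D=np.minimum(cv2.distanceTransform(255-cv2.Canny(g,25,60),cv2.DIST_L2,5),12)
for d in(36,108,252,324):
    r=[]
    for a in np.arange(350,371):
        Q=hullpts("top",np.radians(a+d),k,c)+np.array([-.3,.5])*k
        r.append(round(float(cv2.remap(D,Q[:,:1].astype(np.float32),Q[:,1:].astype(np.float32),1).mean()),1))
    print(d,350+int(np.argmin(r)),r)
E
```

```text
(722, 760, 3)
36 361 [4.8, 3.5, 4.3, 3.6, 2.8, 2.1, 2.2, 2.4, 2.5, 2.0, 1.4, 1.0, 1.3, 1.9, 2.7, 3.4, 3.6, 4.7, 4.4, 4.4, 4.1]
108 355 [1.3, 1.3, 1.2, 1.1, 1.1, 1.0, 1.0, 1.0, 1.1, 1.1, 1.1, 1.2, 1.2, 1.5, 1.6, 1.7, 1.7, 1.4, 1.8, 1.8, 1.8]
252 356 [0.8, 0.8, 0.8, 0.8, 0.8, 0.8, 0.7, 0.7, 0.8, 0.8, 0.8, 0.7, 0.7, 0.7, 0.8, 0.9, 0.7, 1.0, 0.8, 1.0, 0.9]
324 358 [2.3, 2.1, 2.7, 2.4, 1.9, 1.8, 1.8, 1.6, 1.5, 1.7, 1.9, 2.6, 3.2, 4.2, 4.7, 5.5, 6.0, 6.1, 6.3, 4.6, 3.8]
```

View pics/fin.png

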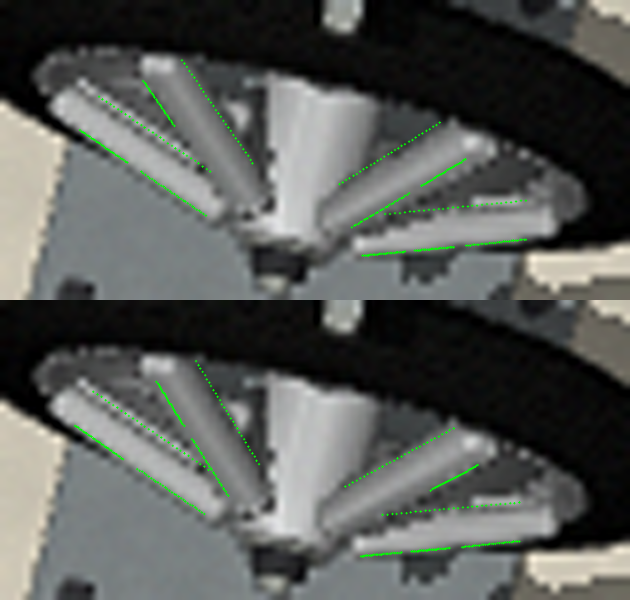

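```bash
python3 - <<'E'
from workcell import camera,robot,state
import cv2,numpy as np
im=camera("top")[:,:,::-1];a=cv2.imread("pics/top0.png");im2=camera("top")[:,:,::-1]
for nm,(x0,y0,x1,y1) in dict(vblock=(266,166,292,192),gauge=(378,202,396,224),plateback=(305,140,325,158),upright=(325,120,358,160)).items():
    A=np.float32(a[y0-4:y1+4,x0-4:x1+4]);B=np.float32(im[y0:y1,x0:x1]);r=cv2.matchTemplate(A,B,cv2.TM_CCOEFF_NORMED);print(nm,np.array(np.unravel_index(r.argmax(),r.shape))-4,r.max().round(3))
print(np.abs(im.astype(int)-im2).max())
cv2.imwrite("pics/endtop.png",cv2.resize(cv2.convertScaleAbs(im[110:250,250:410],alpha=1.5),None,fx=4,fy=4))
E
```

```text
vblock [0 0] 0.999
gauge [0 0] 0.915
plateback [0 0] 0.998
upright [0 0] 0.999
113
```

View pics/endtop.png

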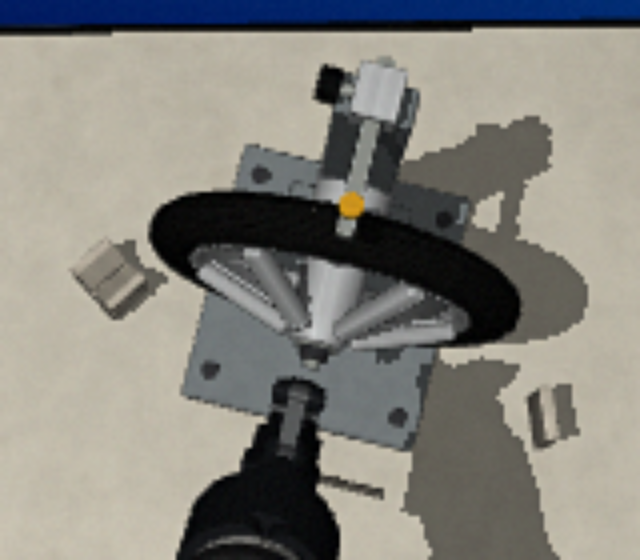

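Request:
jog_arm(plan=[[-1,0,0,-10,0,0,0],[-1,0,0,-10,0,0,0],[-1,0,0,0,0,0,0],[-1,0,0,0,0,0,0],[-1,0,0,0,0,0,0]])

```text
time: 16.55
tool_pos: [509.8, -3.2, 250.7]
tool_rot: [0.926, -0.106, 0.361, 0.045]
wrist_force: [0.2, -0.0, 0.8]
opening: -0.001
```

```bash
python3 - <<'E'
from workcell import camera,robot,state
import cv2,numpy as np
im=camera("top")[:,:,::-1].astype(int);im2=camera("top")[:,:,::-1].astype(int)
d=np.abs(im-im2).max(2);print(d.max(),(d>20).sum(),np.argwhere(d>20)[:5].tolist(),d[165:205,293:373].max())
l=cv2.imread("pics/top_l_raw.png")[165:205,293:373].astype(int)
c=np.clip(im*1.6,0,255)[165:205,293:373];print(np.abs(l-c).mean())
s=state();print(s['time'],np.abs(s['joint_velocities']).max(),s['wrist_force'])
robot.sign_off()
E
```

```text
117 10 [[218, 315], [239, 298], [242, 354], [258, 359], [260, 290]] 6
3.3687291666666663
16.65 0.005285954732210383 [-0.50654142  0.07953995 -1.59401707]
the job is handed in; nothing more can be done
```

I turned the wheel about 134° clockwise until the valve was at the top, then backed the fingers off and handed the job in at about 16.7 s of the 61 s. I used the closed fingertips and made three pushes on two spokes.

**Valve position:** fits to the spokes in the final pictures put the valve at 358° to 361°, where the limit is ±5.7°. The top camera's two best spokes gave 358° and 361°. The blurrier side camera gave 358°. At the end the tyre hides the valve itself, so this rests on the spokes. I identified the valve directly in earlier pictures, when it was at the lower left.

**Wheel at rest:** the wheel area was unchanged between the last two pictures, and the arm was clear of everything and still.

**Stand and blocks:** the stand, V-block and gauge block matched the first picture at zero pixels of shift, though the gauge block match was weaker (0.92). I did not check the hex key by matching. In the last picture the arm covered part of it.

**Things that did not go to plan:**
- The finger ends showed about 18 mm short of the reported tool point in both cameras. I set the insertion depth from the pictures instead.
- One insertion was too shallow, and the fingers pressed on the front of a spoke, with the wrist reading about 9 N along each axis. I backed off and went in deeper, and the push then went cleanly at about 2 N.
- I saw no sign of contact with the tyre or valve, but I could not measure it directly.

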